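Lift a freshly glazed tile onto the kiln shelf with the spatula

TASK

Take up the spatula, push its blade along the tray floor under the freshly glazed square tile, which fetches up against the back lath, and lift the tile out on the blade. Carry it level to the kiln shelf, feel for the shelf with the blade's front edge and gently ease the tile off, glaze up, flat on the middle of the shelf and roughly square to it. The raw glaze must not be touched, so never let the gripper touch the tile; leave the bowl and the cup alone, and finally lay the spatula flat on the bench, clear of tray and shelf, and let go of it.

Things in the scene. Friction and masses are not known exactly. Their poses are not given: they have to be found in the camera images.
- tile: Loose square tile, 110 x 110 x 10 mm, 0.14 to 0.25 kg, brown clay, off-white glazed top. Origin: middle of its underside; z up through the glaze, x and y along its sides. Its four lower edges are bevelled (6 mm in, 4 mm high), so a thin blade pushed along the floor wedges under it. Lies in the tray within 30 mm of the tray's origin and up to 0.2 rad askew; slides when pushed, until it meets a lath.
- tray: Drying tray fixed to the bench: plywood 12 mm thick, laths 14 mm above its floor along both sides and across the back, open front. Origin: bench level; x to the back (away from the robot), y left, z up. Floor 12 mm above the origin, front edge at x = -115 mm; side laths' inner faces at y = -90 and 90 mm. The back lath is a firm stop for the tile; its inner face lies anywhere from x = 95 to 160 mm.
- spatula_grip (a point): Grasp point of the loose cranked spatula (0.21 kg), on its wooden handle, 68 mm above the blade's underside. Frame of the whole spatula: x to the blade's front edge, y across it, z up out of the blade. Handle flat-sided, 22 mm wide (y), 24 mm high, 110 mm long, sloping up to the rear at 25 degrees; its front end is 28 mm ahead. The spatula starts standing on its blade on the bench, handle free in the air.
- spatula: The whole loose spatula, 0.21 kg. Origin: middle of the blade's underside, 50 mm behind its front edge; same axes as its grasp point.
- spatula_tip (a point): Middle of the front edge of the spatula's blade, on the underside: 137 mm ahead of (x) and 68 mm below (z) the grasp point, same axes. Polished steel, flat, 100 mm long (x), 80 mm wide (y), 2 mm thick, thinned to 1 mm over the last 13 mm. Slippery (friction about 0.3): a tile starts to slide off it at a slope of 14 to 20 degrees.
- kiln_shelf: Kiln shelf: pale fireclay slab 270 (x) x 230 (y) x 18 mm, fixed on three props. Origin: bench level under the slab's middle; x away from the robot, y left, z up. The props' height differs: the slab's upper face is anywhere from 40 to 110 mm above the bench and must be found. Two fixed props, 32 mm across and 45 mm high, stand on the slab in its back corners (x = 113, y = -93 and 93 mm).
- bowl: Small glazed bowl standing on the bench between tray and shelf, 76 mm across, 36 mm high. Origin: middle of its underside.
- cup: Clay cup standing on the bench behind the bowl, 80 mm across, 95 mm high. Origin: middle of its underside.
There are look-alikes about, which are no part of the job. Of the things that look like the spatula, take the one that is nearest to the robot's base at the start.

How it is judged:
By the outcome, as a careful person would: the job done as asked, in the order asked, and still so for the second after the job is handed in, with the robot touching nothing.
It also fails if it takes over 72 s, if anything falls off the work surface, if the arm or the gripper's body presses on something with over 40 N, if the wrist force passes 120 N, or if a joint passes its speed limit or range.

ROBOT

A 7-joint arm with a two-finger parallel gripper is mounted at the origin on the work surface. World frame = base frame: x ahead of the robot, y to its left, z up, the work surface at z = 0. Lengths are in m, angles in rad, forces in N, time in s.
With the tool pointing down it reaches from about 0.425 to 0.8 m from the base axis. Payload 8.3 kg.
Tool frame: the origin (TCP) lies midway between the tips of the shut fingers; the grasp point (between the pads) lies 19 mm behind it; x points along the fingers, y is the direction in which the jaws open and shut, and the axes are right-handed (so a half turn about x gives the same grasp; the last joint's range is limited). The gripper opens to 85 mm and grips with 20 to 120 N. Pads are 22 mm wide; open, the fingers measure 114 mm over their backs; the gripper's body (76 mm by 85 mm) begins 54 mm behind the grasp point. The pads swing forward as they close: fully open they stand 13 mm farther back than shut.
Start: joints at [-1.394, 0.383, 0.016, 1.37, -0.006, 1.388, -0.046], TCP at [0.148, 0.607, 0.231] pointing down, gripper open.
Joint ranges: [-2.95, 2.95], [-0.25, 2.06], [-1.52, 1.56], [0.18, 2.33], [-1.44, 4.58], [0.02, 2.06], [-3.01, 3.01]. Speed limits (rad/s): [2.39, 2.39, 3.01, 3.01, 3.14, 3.14, 3.14].

INTERFACE

Orientations are given as a rotation vector (axis times angle).
In Python, from bench import arm, cams gives the robot as it stands.
- The arm moves only by the tool carry_out, never from a script. Its arguments are lists of equal length, an entry for each row: "travel": the shift along the tool's x, y, z as a fraction of full scale, a list of three; "angular": the turn, a rotation vector about the tool's x, y, z as a fraction of full scale, a list of three; "gripper": the opening, from -1 (shut) to 1 (fully open). A call has 1 to 12 rows; each row is the pose to reach, as a shift and turn from the pose commanded when the call began, along the tool's axes at that moment; what a row does not reach only later rows make up. Full scale, the value 1, is 0.4 m for a shift and 45 degrees for a turn. A row lasts 1/10 s, in which the tool goes at most 50 mm and 8.59 degrees, less where a joint would pass 70% of its speed; a pose out of reach is approached as far as the arm can. A call with a number of a shift or a turn outside -1 to 1 is refused whole. A call with a gripper value outside its range is refused whole. The fingers move at their own pace and stop on an object; "squeeze" is the grip in N (left out, the last holds). Time passes only in rows, so rows that repeat a pose let the fingers close. It gives the time, the measured TCP pose, the force and the opening at its end, in the units of the state.
- arm.observe(): the state, without advancing time (a new reading comes with each control period).
- cams.camera(name): name is "scene" or "side" or "wrist"; returns a dict with "frame" (400x640x3 uint8, red, green, blue), "mtx" (3x3 intrinsics, pixels), "R" (3x3) and "t" (3): a world point X has camera coordinates R X + t; the wrist camera has in their place "hand_eye" (4x4, takes a point from camera to tool coordinates, whose origin is the TCP and whose axes are the tool frame's). Camera axes: x right, y down, z forward; pixel columns grow to the right and rows downward; lengths in m; the calibration is good to about 2 mm. A picture is of the moment at which its call begins: read the wrist's pose just before it. There is no depth.
- arm.close_job(): hands the job in, once; it reports no verdict.
The state is a dict: "time_s": time; "joint_pos": joint angles; "qvel": joint speeds; "joint_efforts": joint torques, N m; "eef_pos": TCP position; "orientation": TCP orientation; "contact_force": force on the tool from outside, world axes, zero at the start; "wrist_torque": the same for the moment, N m; "opening": finger opening in m.
Only numpy, scipy, OpenCV 4.12 (cv2) and the standard library are available. Lean on these libraries where they do the work, as an engineer would, in place of code of your own. Each camera call takes 0.05 s, during which the arm holds its last target.

## Working session

There is one attempt and no reset: what is moved stays moved. The work goes in short steps, Python scripts to look and compute and a tool call to move; the robot and the scene stay as the last step left them, time stands still between calls to the robot, and variables do not carry over. Pictures are saved under pics/ and viewed, and the job is handed in when it is done.

Besides the shell and the picture viewer there is one more tool, called by a JSON object that holds its "api" and its "payload". carry_out: Moves the arm, as the interface text tells. Shift numbers are shares of 0.4 m and turn numbers shares of 45 degrees, none past 1 either way. Its arguments: {"type":"object","properties":{"travel":{"type":"array","items":{"type":"array","items":{"type":"number"}}},"angular":{"type":"array","items":{"type":"array","items":{"type":"number"}}},"gripper":{"type":"array","items":{"type":"number"}},"squeeze":{"type":"number"}},"required":["travel","angular","gripper"]}

```bash
ls; mkdir -p pics
python3 - <<'E'
from bench import arm,cams
import cv2,json,numpy as np
s=arm.observe(); print(s)
for n in ["scene","side","wrist"]:
    c=cams.camera(n); cv2.imwrite(f"pics/{n}0.png",c["frame"][:,:,::-1])
    print(n,{k:np.round(v,4).tolist() for k,v in c.items() if k!="frame"})
E
```

```text
pics
{'time_s': 0.0, 'joint_pos': array([-1.39393967,  0.38426104,  0.01641328,  1.37116504, -0.00627648,
        1.38822328, -0.04649731]), 'qvel': array([-7.35078082e-04,  3.74139042e-04, -5.27574728e-06, -1.83217149e-03,
        1.95519921e-03, -3.72590022e-04, -3.44725469e-04]), 'joint_efforts': array([ 3.95521220e-04, -6.27582049e+01,  8.44303239e-01, -3.71822190e+01,
        1.66011869e-02,  1.39103192e-02,  1.47154191e-05]), 'eef_pos': array([0.14829041, 0.60662278, 0.23026002]), 'orientation': array([ 0.18662665,  1.56275464, -0.18977402]), 'contact_force': array([-0.09723211, -0.38054219,  0.23526896]), 'wrist_torque': array([ 0.01679603, -0.00542302,  0.004835  ]), 'opening': 0.08548236768052125}
scene {'mtx': [[376.0071, 0.0, 321.5918], [0.0, 376.0071, 202.2526], [0.0, 0.0, 1.0]], 'R': [[0.3769, 0.9263, 0.0014], [0.7832, -0.3179, -0.5343], [-0.4945, 0.2025, -0.8453]], 't': [-0.3519, -0.3897, 1.5545]}
side {'mtx': [[439.3437, 0.0, 322.3216], [0.0, 439.3437, 202.9773], [0.0, 0.0, 1.0]], 'R': [[0.8422, -0.539, 0.0163], [-0.2703, -0.4482, -0.8521], [0.4666, 0.7132, -0.5232]], 't': [-0.4359, 0.2927, 1.1971]}
wrist {'mtx': [[288.6345, 0.0, 318.2973], [0.0, 288.6345, 202.1102], [0.0, 0.0, 1.0]], 'hand_eye': [[0.0009, -0.2585, 0.966, -0.1424], [1.0, 0.0007, -0.0007, -0.0], [-0.0005, 0.966, 0.2585, -0.0663], [0.0, 0.0, 0.0, 1.0]]}
```

View pics/scene0.png

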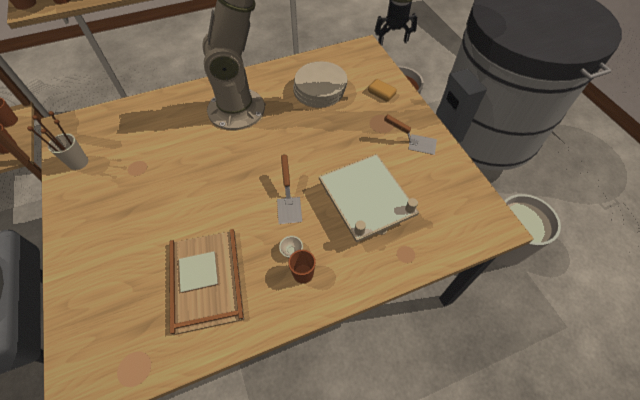

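View pics/side0.png

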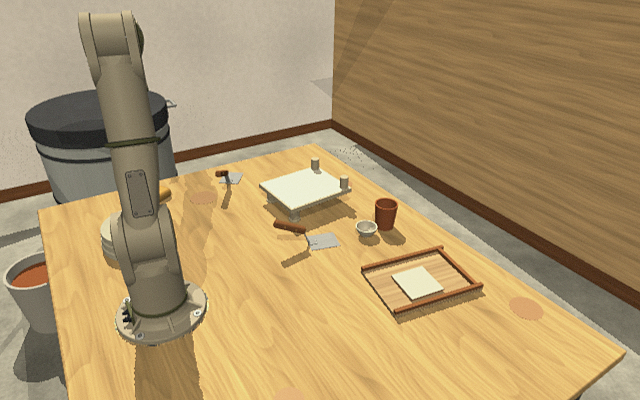

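View pics/wrist0.png

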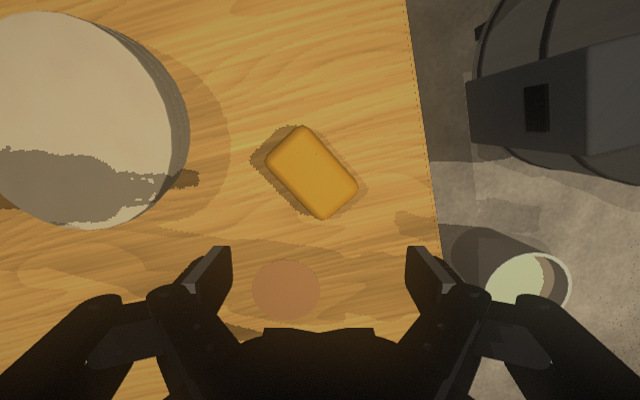

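Candidates for the spatula in the scene view are (286,190) near the base and (410,135) to the right near the kettle. I'll compute their distances from close crops.

```bash
cat > h.py <<'E'
import numpy as np,cv2
from scipy.spatial.transform import Rotation as Rn
from bench import arm,cams
def cam(n):
    s=arm.observe(); c=cams.camera(n); K=np.array(c["mtx"])
    if n=="wrist":
        T=np.eye(4);T[:3,:3]=Rn.from_rotvec(s["orientation"]).as_matrix();T[:3,3]=s["eef_pos"]
        M=np.linalg.inv(T@np.array(c["hand_eye"]))
        R,t=M[:3,:3],M[:3,3]
    else: R,t=np.array(c["R"]),np.array(c["t"])
    return c["frame"][:,:,::-1].copy(),K,R,t
def save(n,f):
    im,K,R,t=cam(n); cv2.imwrite(f"pics/{f}.png",im); np.savez(f"pics/{f}.npz",K=K,R=R,t=t); return im
def ld(f):
    d=np.load(f"pics/{f}.npz"); return d["K"],d["R"],d["t"]
def ray(c,p):
    K,R,t=c; d=R.T@np.linalg.inv(K)@np.array([p[0],p[1],1.]); return -R.T@t,d/np.linalg.norm(d)
def onz(c,p,z):
    o,d=ray(c,p); return o+d*(z-o[2])/d[2]
def tri(*cp):
    A=np.zeros((3,3));b=np.zeros(3)
    rs=[ray(c,p) for c,p in cp]
    for o,d in rs:
        P=np.eye(3)-np.outer(d,d);A+=P;b+=P@o
    x=np.linalg.solve(A,b); return x,[round(1e3*np.linalg.norm((np.eye(3)-np.outer(d,d))@(x-o)),1) for o,d in rs]
def proj(c,X):
    K,R,t=c; v=K@(R@np.asarray(X)+t); return v[:2]/v[2]
def crop(f,x,y,w,h,s,out):
    im=cv2.imread(f"pics/{f}.png")[y:y+h,x:x+w]; cv2.imwrite(f"pics/{out}.png",cv2.resize(im,None,fx=s,fy=s,interpolation=cv2.INTER_CUBIC))
def st():
    s=arm.observe(); print(round(s["time_s"],2),np.round(s["eef_pos"],4),np.round(Rn.from_rotvec(s["orientation"]).as_matrix(),3).tolist(),"F",np.round(s["contact_force"],2),"op",round(s["opening"],4),"q",np.round(s["joint_pos"],2)); return s
E
python3 - <<'E'
from h import *
for n in["scene","side"]: save(n,n+"1")
crop("scene1",255,145,70,90,6,"c1")
crop("side1",265,205,85,60,8,"c2")
crop("scene1",155,220,100,120,5,"c3")
crop("side1",350,235,145,85,5,"c4")
c=ld("scene1")
for p in[(286,190),(410,135)]: print(onz(c,p,0.03))
E
```

```text
[0.48424938 0.05003768 0.03      ]
[0.42244278 0.57257124 0.03      ]
```

View pics/c1.png

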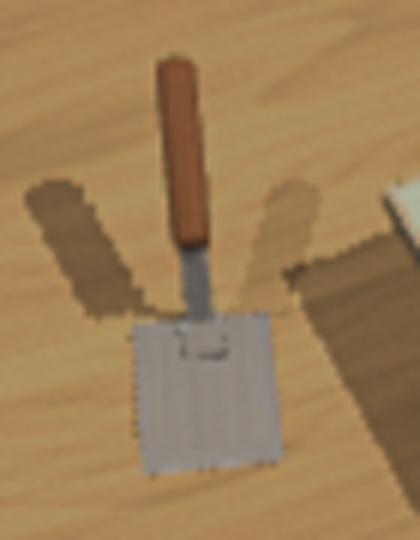

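View pics/c2.png

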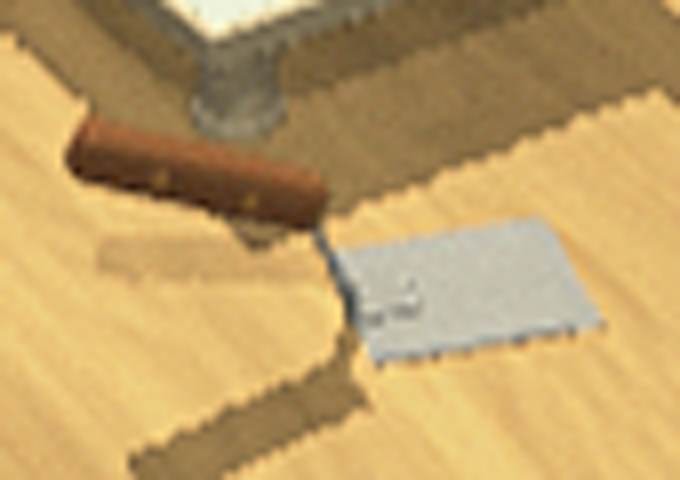

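View pics/c3.png

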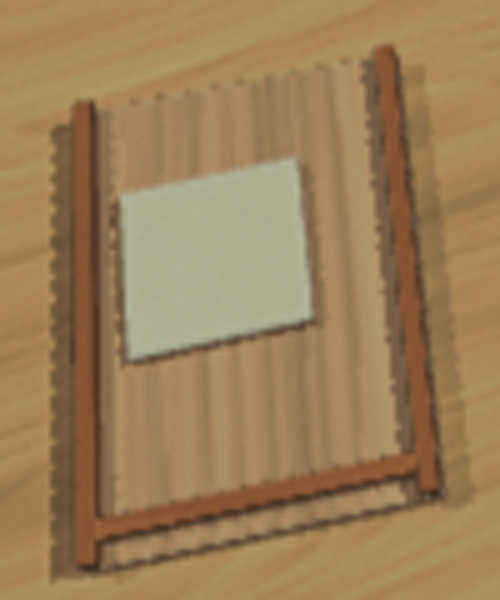

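View pics/c4.png

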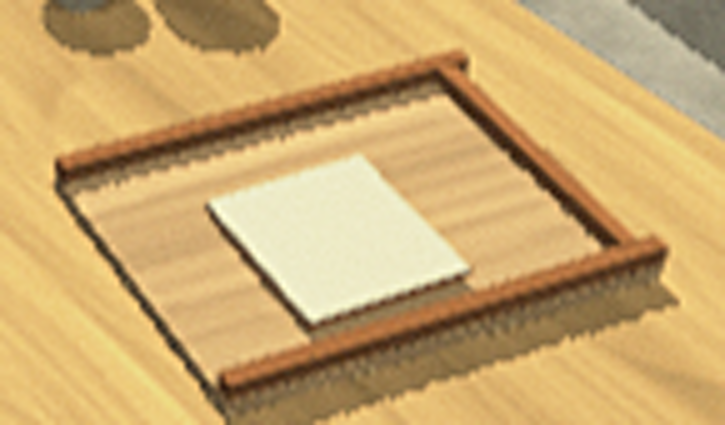

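```bash
cat >> h.py <<'E'
from scipy.optimize import least_squares
def fitpose(model,obs,x0,freez=None):
    """model: Nx3 pts; obs list of (cam,idx,px). params x,y,yaw,z"""
    def P(p):
        Rz=Rn.from_euler('z',p[2]).as_matrix(); return (np.asarray(model)@Rz.T)+[p[0],p[1],p[3] if freez is None else freez]
    def f(p):
        X=P(p); return np.concatenate([proj(c,X[i])-np.array(q) for c,i,q in obs])
    r=least_squares(f,x0 if freez is None else x0[:3]); return r.x,np.round(f(r.x).reshape(-1,2),1)
E
python3 - <<'E'
from h import *
S,D=ld("scene1"),ld("side1")
def cv(pts,o,s): return [((x+.5)/s-.5+o[0],(y+.5)/s-.5+o[1]) for x,y in pts]
# spatula blade top z .002 : rear-right? model order: image order
m=[(-.05,-.04,.002),(-.05,.04,.002),(.05,.04,.002),(.05,-.04,.002)]
sc=cv([(133,325),(270,313),(283,460),(145,472)],(255,145),6)
sd=cv([(372,362),(335,250),(537,218),(602,322)],(265,205),8)
for i in range(4): print("sc",onz(S,sc[i],.002)[:2].round(4),"sd",onz(D,sd[i],.002)[:2].round(4))
r=fitpose(m,[(S,i,sc[i]) for i in range(4)]+[(D,[0,1,2,3][i],sd[i]) for i in range(4)],[.56,.04,0,0]);print("spat",r)
t1=cv([(120,197),(296,157),(313,320),(128,360)],(155,220),5)
t2=cv([(312,325),(208,207),(362,155),(468,270)],(350,235),5)
for i in range(4): print("sc",onz(S,t1[i],.022)[:2].round(4),"sd",onz(D,t2[i],.022)[:2].round(4), tri((S,t1[i]),(D,t2[i])))
a=cv([(94,102),(375,50),(413,457),(98,522)],(155,220),5)
b=cv([(222,374),(62,168),(440,78),(605,243)],(350,235),5)
for i in range(4): print("tray sc",onz(S,a[i],.026)[:2].round(4),"sd",onz(D,b[i],.026)[:2].round(4))
crop("scene1",310,145,115,105,6,"c5")
crop("side1",250,150,110,75,7,"c6")
E
```

```text
sc [0.4882 0.0121] sd [0.4842 0.0162]
sc [0.5104 0.089 ] sd [0.5113 0.0908]
sc [0.6055 0.0615] sd [0.598  0.0656]
sc [ 0.5837 -0.0127] sd [ 0.5798 -0.0105]
spat (array([ 0.54463635,  0.03938168, -0.276136  , -0.00117674]), array([[ 0.4, -0.6],
       [ 0.4, -0.7],
       [ 0.6, -0.5],
       [-0.1, -0.3],
       [ 0.6,  0.4],
       [-1.1,  0.5],
       [ 1.6, -0. ],
       [ 0.9,  0.4]]))
sc [ 0.5984 -0.3441] sd [ 0.5924 -0.3433] (array([ 0.59559931, -0.34311612,  0.01915726]), [np.float64(2.0), np.float64(2.0)])
sc [ 0.6128 -0.2362] sd [ 0.6073 -0.2372] (array([ 0.61037256, -0.23566551,  0.01888228]), [np.float64(1.1), np.float64(1.1)])
sc [ 0.7219 -0.2519] sd [ 0.7192 -0.2497] (array([ 0.72054317, -0.2506513 ,  0.02128142]), [np.float64(1.7), np.float64(1.7)])
sc [ 0.7049 -0.3594] sd [ 0.6992 -0.3572] (array([ 0.70245218, -0.35784636,  0.0198731 ]), [np.float64(2.5), np.float64(2.5)])
tray sc [ 0.5287 -0.3462] sd [ 0.5224 -0.3485]
tray sc [ 0.5596 -0.1704] sd [ 0.5519 -0.1671]
tray sc [ 0.8257 -0.2178] sd [ 0.8118 -0.2226]
tray sc [ 0.7945 -0.3921] sd [ 0.7803 -0.3855]
```

View pics/c5.png

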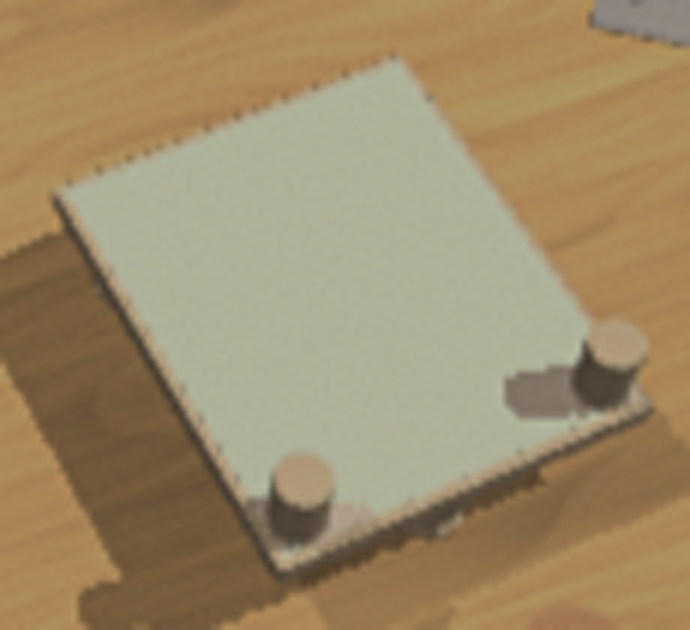

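View pics/c6.png

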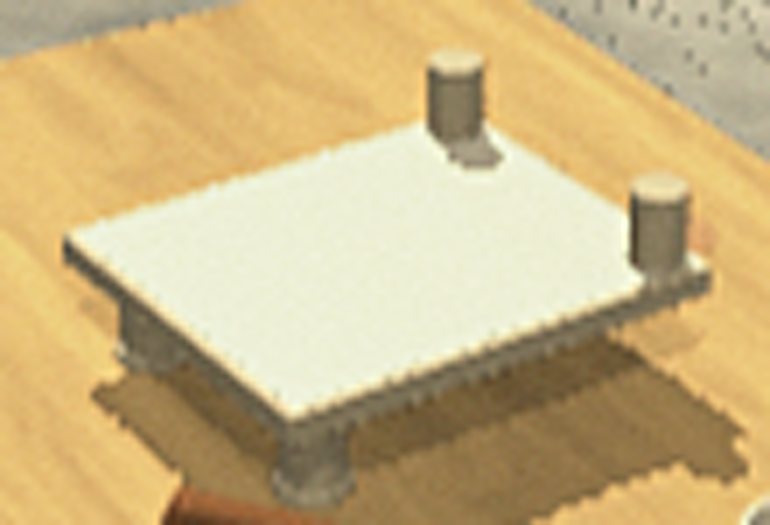

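Run:
```python
from h import *
S,D=ld("scene1"),ld("side1")
def cv(pts,o,s): return [((x+.5)/s-.5+o[0],(y+.5)/s-.5+o[1]) for x,y in pts]
m=np.array([(-.135,-.115,0),(-.135,.115,0),(.135,.115,0),(.135,-.115,0)])
a=cv([(57,190),(400,58),(648,408),(282,570)],(310,145),6)
b=cv([(292,418),(65,237),(0,0),(710,266)],(250,150),7)
r=fitpose(m,[(S,i,a[i]) for i in range(4)]+[(D,i,b[i]) for i in (0,1,3)],[.65,.3,.2,.07]);print("shelf",r)
m=np.array([(-.115,-.09,.026),(-.115,.09,.026)])
a=cv([(94,102),(375,50)],(155,220),5);b=cv([(222,374),(62,168)],(350,235),5)
print(fitpose(m,[(S,i,a[i]) for i in (0,1)]+[(D,i,b[i]) for i in (0,1)],[.65,-.27,-.15],freez=0.))
```

```text
shelf (array([0.62444243, 0.28917241, 0.06046409, 0.06896445]), array([[-0.6, -0.5],
       [ 0.6, -1. ],
       [ 1.6, -0.5],
       [-0.5,  0.3],
       [ 0.2,  1. ],
       [-0.1,  0.1],
       [ 1.2,  0.7]]))
(array([ 0.65361601, -0.27658889, -0.16417292]), array([[-0.3, -0.8],
       [ 0. , -1.3],
       [ 0.4, -0.9],
       [ 1.2,  0. ]]))
```

```bash
cat >> h.py <<'E'
def goal(pos,Rg,n=None):
    """shift/turn fractions in current tool axes (uses measured pose)"""
    s=arm.observe(); R0=Rn.from_rotvec(s["orientation"]).as_matrix(); p0=s["eef_pos"]
    tr=R0.T@(np.asarray(pos)-p0); rv=Rn.from_matrix(R0.T@Rg).as_rotvec()
    print("travel",np.round(tr/.4,4).tolist(),"ang",np.round(rv/(np.pi/4),4).tolist(),"rows>=",np.linalg.norm(tr)/.05,np.degrees(np.linalg.norm(rv))/8.59)
def Rtool(yaw,pitch=0,sgn=1):
    """tool for spatula frame yaw, pitch>0 = nose down. tool x=-z_sp, y=sgn*y_sp, z=sgn*x_sp... (x cross y = z)"""
    Rs=Rn.from_euler('zy',[0,0]).as_matrix(); Rs=(Rn.from_euler('z',yaw)*Rn.from_euler('y',pitch)).as_matrix()
    x=-Rs[:,2]; y=sgn*Rs[:,1]; return np.c_[x,y,np.cross(x,y)]
E
python3 - <<'E'
from h import *
st()
for sg in(1,-1):
  goal([.461,.063,.22],Rtool(-.276,0,sg)); goal([.40,.08,.26],Rtool(-.276,0,sg))
E
```

```text
0.25 [0.1483 0.6069 0.2308] [[-0.0, 0.237, 0.971], [-0.001, 0.971, -0.237], [-1.0, -0.001, 0.0]] F [-0.07  0.87  0.1 ] op 0.0855 q [-1.39  0.38  0.02  1.37 -0.01  1.39 -0.05]
travel [0.0281, -1.1352, 1.0822] ang [0.0461, 0.0, 0.0012] rows>= 12.548974747895674 0.24182349801971853
travel [-0.0719, -1.1302, 0.9239] ang [0.0461, 0.0, 0.0012] rows>= 11.692762269134084 0.24182349801971853
travel [0.0281, -1.1352, 1.0822] ang [-3.9539, -0.0019, 0.0] rows>= 12.548974747895674 20.712860877904205
travel [-0.0719, -1.1302, 0.9239] ang [-3.9539, -0.0019, 0.0] rows>= 11.692762269134084 20.712860877904205
```

{"api": "carry_out", "payload": {"travel": [[0,-0.6,0.58],[0,-0.6,0.58],[0,-0.6,0.58],[0,-0.6,0.58],[0,-0.6,0.58],[0,-0.6,0.58],[0,-0.6,0.58],[0,-0.6,0.58]], "angular": [[0.046,0,0],[0.046,0,0],[0.046,0,0],[0.046,0,0],[0.046,0,0],[0.046,0,0],[0.046,0,0],[0.046,0,0]], "gripper": [1,1,1,1,1,1,1,1]}}

```text
time_s: 1.05
eef_pos: [0.3199, 0.3143, 0.2317]
orientation: [0.223, 1.558, -0.223]
contact_force: [-0.6, 0.3, 0.1]
opening: 0.0856
```

Run:
```python
from h import *
st()
goal([.45,.067,.2],Rtool(-.276,0,1))
```

```text
1.05 [0.3199 0.3143 0.2317] [[0.001, 0.28, 0.96], [-0.0, 0.96, -0.28], [-1.0, 0.0, 0.001]] F [-0.64  0.32  0.13] op 0.0856 q [-1.06 -0.01  0.21  1.83  0.    1.32  0.44]
travel [0.0796, -0.5023, 0.4856] ang [-0.0105, 0.0011, -0.0003] rows>= 5.625233864023259 0.05518932021304249
```

{"api": "carry_out", "payload": {"travel": [[0.08,-0.5,0.485],[0.08,-0.5,0.485],[0.08,-0.5,0.485],[0.08,-0.5,0.485],[0.08,-0.5,0.485],[0.08,-0.5,0.485],[0.08,-0.5,0.485],[0.08,-0.5,0.485]], "angular": [[0,0,0],[0,0,0],[0,0,0],[0,0,0],[0,0,0],[0,0,0],[0,0,0],[0,0,0]], "gripper": [1,1,1,1,1,1,1,1]}}

```text
time_s: 1.85
eef_pos: [0.4489, 0.0739, 0.1992]
orientation: [0.217, 1.56, -0.217]
contact_force: [-0.5, 1.4, -0.4]
opening: 0.0854
```

Run:
```python
from h import *
st(); save("wrist","w2")
```

```text
1.85 [0.4489 0.0739 0.1992] [[-0.0, 0.273, 0.962], [-0.0, 0.962, -0.273], [-1.0, -0.0, -0.0]] F [-0.49  1.37 -0.4 ] op 0.0854 q [-0.76  0.02  0.54  1.88 -0.01  1.24  1.08]
```

View pics/w2.png

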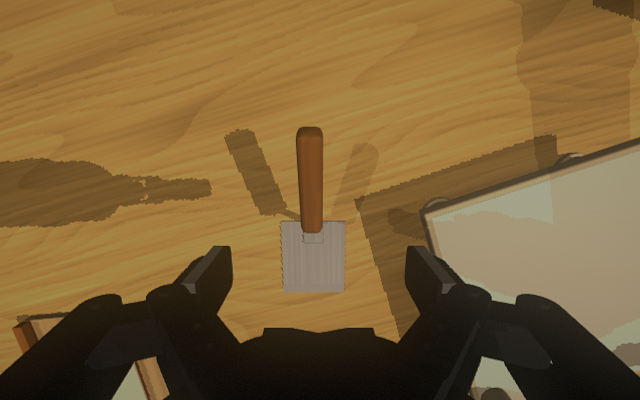

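Wrist view: handle runs from (310,128) (rear) to (311,233); blade corners at (281,222), (344,221), (345,292), (283,291). It's the chosen spatula.

Run:
```python
from h import *
crop("w2",260,110,110,200,4,"c7")
c=ld("w2")
P=[onz(c,p,.002)[:2] for p in[(281,222),(344,221),(345,292),(283,291)]]
for p in P: print(p.round(4))
print("blade mid",np.mean(P,0), "yaw",np.arctan2(*( (P[2]+P[3]-P[0]-P[1])[::-1])))
S=ld("scene1")
# handle front end lower: wrist vs scene
print(np.round([ (onz(c,(310,128),z)[:2]) for z in(.11,.12,.13)],4), onz(c,(311,233),.065))
```

```text
[0.4844 0.0153]
[0.5044 0.0909]
[0.601  0.0672]
[ 0.5771 -0.0116]
blade mid [0.54170946 0.04046281] yaw -0.260963099926651
[[0.3855 0.0849]
 [0.3855 0.0852]
 [0.3855 0.0855]] [0.48560332 0.05541356 0.065     ]
```

View pics/c7.png

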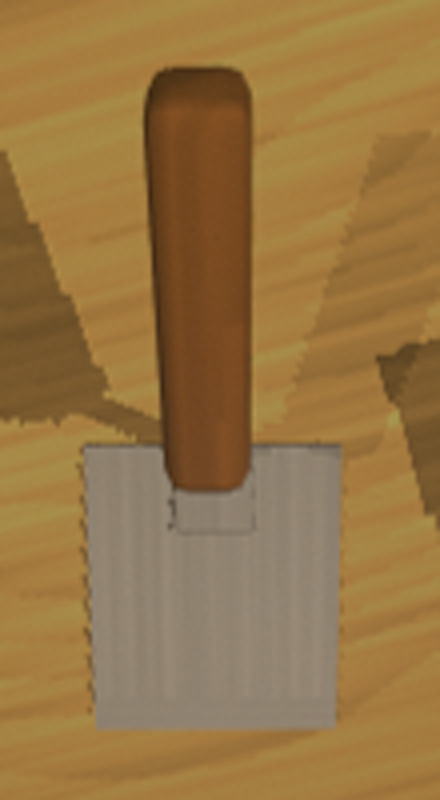

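Run:
```python
from h import *
c=ld("w2");S=ld("scene1");D=ld("side1")
cvt=lambda p,o,s:((p[0]+.5)/s-.5+o[0],(p[1]+.5)/s-.5+o[1])
print("rear",tri((c,cvt((199,72),(260,110),4)),(S,cvt((175,62),(255,145),6)),(D,cvt((90,122),(265,205),8))))
print("front top",tri((c,cvt((208,487),(260,110),4)),(S,cvt((190,243),(255,145),6)),(D,cvt((310,185),(265,205),8))))
goal([.459,.0633,.12],Rtool(-.268)); goal([.459,.0633,.049],Rtool(-.268))
```

```text
rear (array([0.39171523, 0.08235474, 0.10885662]), [np.float64(6.9), np.float64(5.6), np.float64(4.7)])
front top (array([0.48398965, 0.05622101, 0.06320203]), [np.float64(0.7), np.float64(4.7), np.float64(4.9)])
travel [0.198, -0.0207, 0.0328] ang [-0.0086, -0.0006, -0.0] rows>= 1.6139740471396797 0.04538794380039092
travel [0.3755, -0.0207, 0.0328] ang [-0.0086, -0.0006, -0.0] rows>= 3.0199441076183353 0.04538794380039092
```

{"api": "carry_out", "payload": {"travel": [[0.12,-0.021,0.033],[0.22,-0.021,0.033],[0.3,-0.021,0.033],[0.36,-0.021,0.033],[0.38,-0.021,0.033],[0.38,-0.021,0.033],[0.38,-0.021,0.033]], "angular": [[0,0,0],[0,0,0],[-0.009,0,0],[-0.009,0,0],[-0.009,0,0],[-0.009,0,0],[-0.009,0,0]], "gripper": [1,1,1,1,1,1,1]}}

```text
time_s: 2.6
eef_pos: [0.4601, 0.0628, 0.0484]
orientation: [0.211, 1.559, -0.209]
contact_force: [-0.2, 1.2, -0.4]
opening: 0.0857
```

Run:
```python
from h import *
st(); save("wrist","w3")
```

```text
2.6 [0.4601 0.0628 0.0484] [[0.001, 0.264, 0.964], [0.001, 0.964, -0.264], [-1.0, 0.001, 0.001]] F [-0.17  1.17 -0.44] op 0.0857 q [-0.69  0.25  0.55  2.04 -0.16  0.9   1.25]
```

View pics/w3.png

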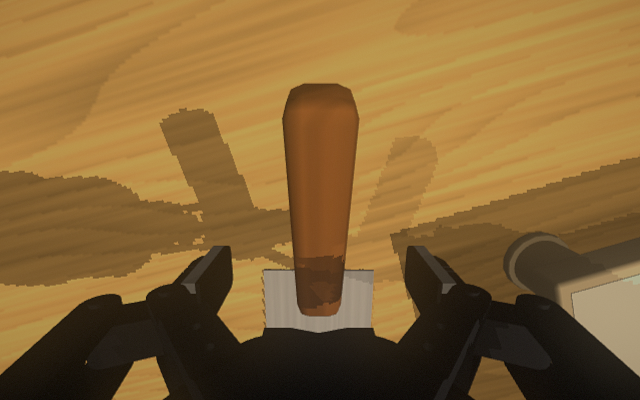

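Handle (290–350 at row 270) lies midway between the fingers (231 and 407). I'll close.

{"api": "carry_out", "payload": {"travel": [[0,0,0],[0,0,0],[0,0,0],[0,0,0],[0,0,0],[0,0,0],[0,0,0],[0,0,0],[0,0,0],[0,0,0]], "angular": [[0,0,0],[0,0,0],[0,0,0],[0,0,0],[0,0,0],[0,0,0],[0,0,0],[0,0,0],[0,0,0],[0,0,0]], "gripper": [-1,-1,-1,-1,-1,-1,-1,-1,-1,-1], "squeeze": 100}}

```text
time_s: 3.65
eef_pos: [0.4596, 0.062, 0.0476]
orientation: [0.211, 1.56, -0.211]
contact_force: [-1.4, 0.2, 6.6]
opening: 0.0206
```

Run:
```python
from h import *
st()
```

```text
3.65 [0.4596 0.062  0.0476] [[0.0, 0.266, 0.964], [0.0, 0.964, -0.266], [-1.0, 0.0, 0.0]] F [-1.45  0.23  6.61] op 0.0206 q [-0.69  0.25  0.55  2.04 -0.17  0.9   1.25]
```

{"api": "carry_out", "payload": {"travel": [[-0.03,0,0],[-0.08,0,0],[-0.15,0,0],[-0.22,0,0],[-0.25,0,0],[-0.25,0,0],[-0.25,0,0]], "angular": [[0,0,0],[0,0,0],[0,0,0],[0,0,0],[0,0,0],[0,0,0],[0,0,0]], "gripper": [-1,-1,-1,-1,-1,-1,-1]}}

```text
time_s: 4.35
eef_pos: [0.4587, 0.0619, 0.1464]
orientation: [0.211, 1.562, -0.211]
contact_force: [-1.2, -0.0, -2.6]
opening: 0.0206
```

Run:
```python
from h import *
st()
save("scene","s4");save("side","d4");save("wrist","w4")
crop("scene","s4") if 0 else None
crop("s4",225,120,110,120,6,"c8")
crop("d4",255,160,120,100,6,"c9")
goal([.428,-.259,.13],Rtool(-.164))
```

```text
4.35 [0.4587 0.0619 0.1464] [[-0.001, 0.265, 0.964], [-0.0, 0.964, -0.265], [-1.0, -0.0, -0.001]] F [-1.17 -0.01 -2.58] op 0.0206 q [-0.74  0.1   0.57  1.94 -0.06  1.12  1.16]
travel [0.0408, -0.793, 0.1398] ang [-0.1335, -0.0028, 0.002] rows>= 6.450297497082718 0.6995877326511691
```

View pics/c8.png

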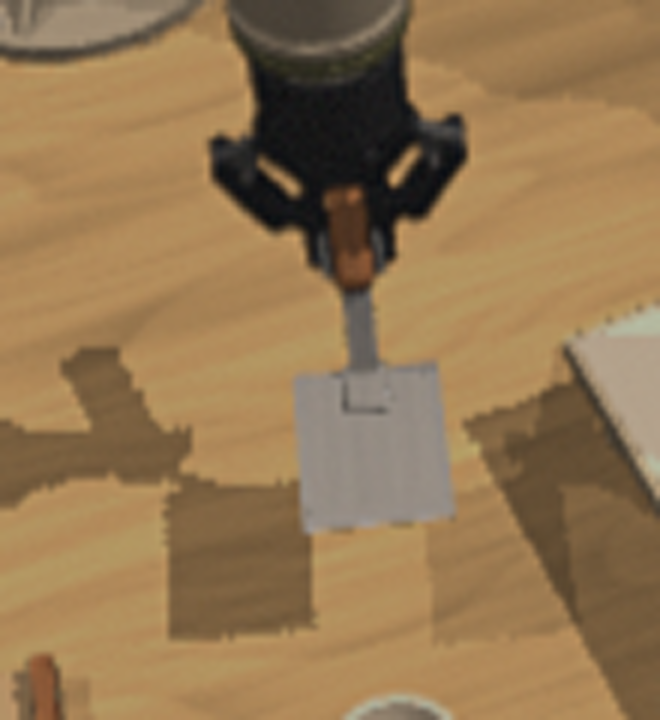

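View pics/c9.png

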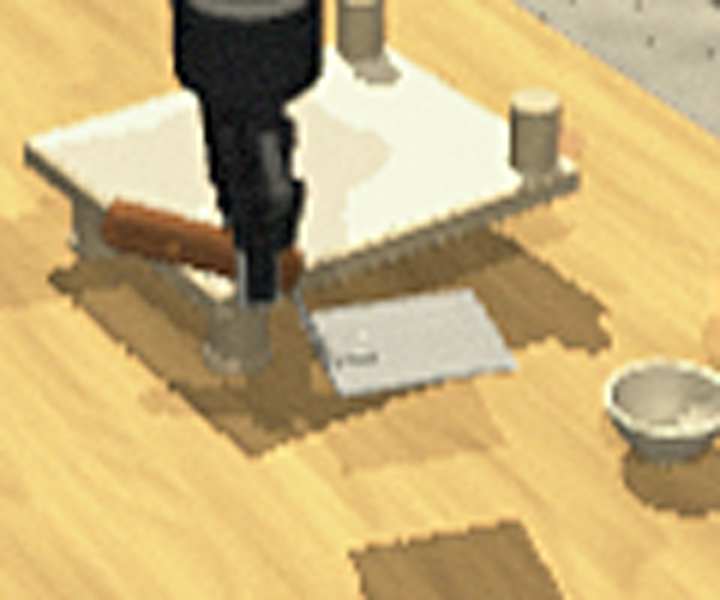

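View pics/w4.png

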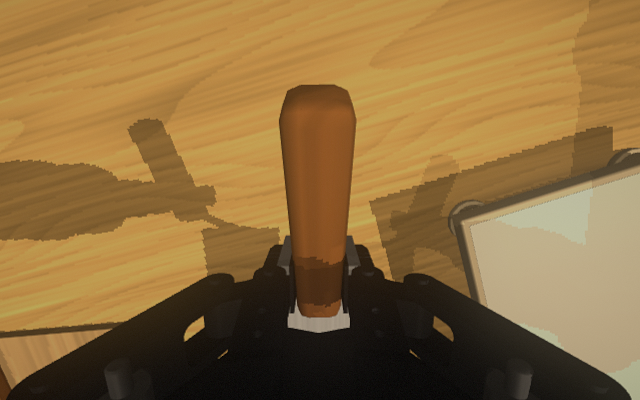

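Run:
```python
from h import *
S,D=ld("s4"),ld("d4")
cv=lambda pts,o,s:[((x+.5)/s-.5+o[0],(y+.5)/s-.5+o[1]) for x,y in pts]
a=cv([(295,377),(437,363),(455,515),(305,531)],(225,120),6)
b=cv([(340,395),(306,313),(472,290),(516,368)],(255,160),6)
m=np.array([(-.05,-.04,.002),(-.05,.04,.002),(.05,.04,.002),(.05,-.04,.002)])
def P(p): return m@Rn.from_rotvec(p[3:]).as_matrix().T+p[:3]
f=lambda p:np.concatenate([(proj(S,P(p)[i])-a[i]) for i in range(4)]+[(proj(D,P(p)[i])-b[i]) for i in range(4)])
r=least_squares(f,[.54,.04,.1,0,0,-.26]);print(r.x.round(4),f(r.x).round(1))
R=Rn.from_rotvec(r.x[3:]).as_matrix();print("yaw,pitch,roll",Rn.from_matrix(R).as_euler('ZYX').round(3))
s=arm.observe();T=Rn.from_rotvec(s["orientation"]).as_matrix()
print("tip in tool",T.T@(R@[.05,0,0]+r.x[:3]-s["eef_pos"]), "orig",T.T@(r.x[:3]-s["eef_pos"]))
```

```text
[ 0.5435  0.0386  0.0967  0.0158  0.0061 -0.273 ] [ 0.1 -0.6  0.7 -0.7  0.3 -0.3 -0.1 -0.3  0.4  0.4 -0.5  0.4  0.7  0.2
  1.1  0.3]
yaw,pitch,roll [-0.273  0.008  0.015]
tip in tool [0.04933349 0.00019644 0.13828076] orig [0.04903095 0.00040238 0.0882821 ]
```

{"api": "carry_out", "payload": {"travel": [[0.04,-0.1,0.03],[0.04,-0.2,0.06],[0.04,-0.32,0.1],[0.04,-0.44,0.14],[0.04,-0.56,0.14],[0.04,-0.68,0.14],[0.04,-0.76,0.14],[0.04,-0.793,0.14],[0.04,-0.793,0.14],[0.04,-0.793,0.14]], "angular": [[0,0,0],[-0.02,0,0],[-0.04,0,0],[-0.06,0,0],[-0.08,0,0],[-0.1,0,0],[-0.12,0,0],[-0.1335,0,0],[-0.1335,0,0],[-0.1335,0,0]], "gripper": [-1,-1,-1,-1,-1,-1,-1,-1,-1,-1]}}

```text
time_s: 5.5
eef_pos: [0.4288, -0.2581, 0.1305]
orientation: [0.129, 1.569, -0.129]
contact_force: [0.5, 0.3, -2.7]
opening: 0.0206
```

Run:
```python
from h import *
s=st()
save("scene","s5");save("side","d5")
crop("s5",140,190,125,155,5,"c10")
crop("d5",330,200,170,120,4.5,"c11")
```

```text
5.5 [ 0.4288 -0.2581  0.1305] [[-0.002, 0.164, 0.987], [0.0, 0.987, -0.164], [-1.0, 0.0, -0.002]] F [ 0.47  0.3  -2.68] op 0.0206 q [-0.22  0.24  0.8   1.87 -0.19  1.11  2.07]
```

View pics/c10.png

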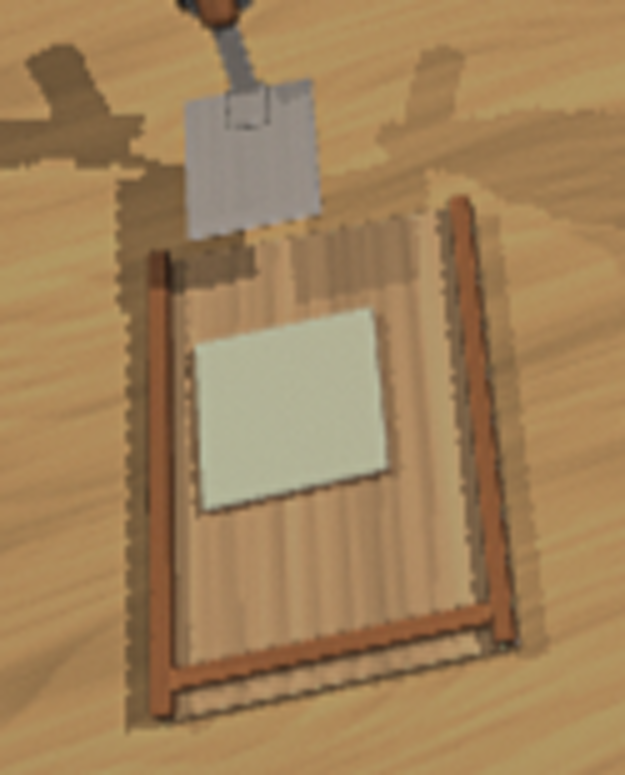

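View pics/c11.png

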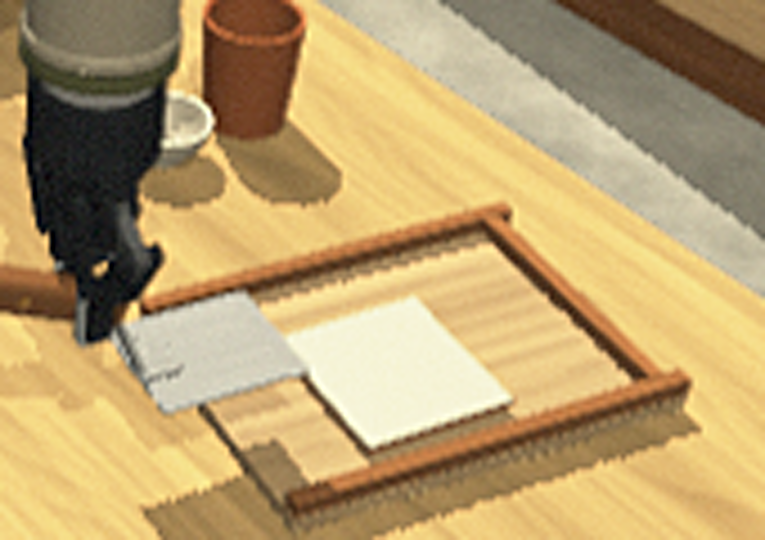

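{"api": "carry_out", "payload": {"travel": [[0.06,0,0],[0.12,0,0],[0.15,0,0],[0.1525,0,0],[0.155,0,0],[0.1575,0,0],[0.16,0,0],[0.16,0,0],[0.16,0,0]], "angular": [[0,0.01,0],[0,0.02,0],[0,0.03,0],[0,0.044,0],[0,0.044,0],[0,0.044,0],[0,0.044,0],[0,0.044,0],[0,0.044,0]], "gripper": [-1,-1,-1,-1,-1,-1,-1,-1,-1]}}

```text
time_s: 6.5
eef_pos: [0.4292, -0.2589, 0.0677]
orientation: [0.132, 1.601, -0.127]
contact_force: [0.0, 0.8, -1.7]
opening: 0.021
```

Run:
```python
from h import *
s=st(); print(s["wrist_torque"])
```

```text
6.5 [ 0.4292 -0.2589  0.0677] [[-0.033, 0.163, 0.986], [0.006, 0.987, -0.163], [-0.999, 0.0, -0.034]] F [ 0.04  0.83 -1.69] op 0.021 q [-0.16  0.36  0.77  1.91 -0.28  1.02  2.13]
[-0.01994978  0.0411869  -0.02929648]
```

{"api": "carry_out", "payload": {"travel": [[0.0025,0,0],[0.005,0,0],[0.0075,0,0],[0.0075,0,0],[0.0075,0,0]], "angular": [[0,0,0],[0,0,0],[0,0,0],[0,0,0],[0,0,0]], "gripper": [-1,-1,-1,-1,-1]}}

```text
time_s: 7.0
eef_pos: [0.4291, -0.2588, 0.0644]
orientation: [0.132, 1.601, -0.127]
contact_force: [-1.4, 0.8, 0.2]
opening: 0.0209
```

{"api": "carry_out", "payload": {"travel": [[0.0025,0,0],[0.004,0,0],[0.004,0,0]], "angular": [[0,0,0],[0,0,0],[0,0,0]], "gripper": [-1,-1,-1]}}

```text
time_s: 7.3
eef_pos: [0.4291, -0.259, 0.0631]
orientation: [0.132, 1.601, -0.127]
contact_force: [-3.1, 1.7, 6.0]
opening: 0.0208
```

Run:
```python
from h import *
s=st(); print(s["wrist_torque"])
save("side","d6"); crop("d6",330,200,170,120,4.5,"c12")
```

```text
7.3 [ 0.4291 -0.259   0.0631] [[-0.033, 0.164, 0.986], [0.006, 0.987, -0.163], [-0.999, -0.0, -0.034]] F [-3.08  1.71  6.  ] op 0.0208 q [-0.16  0.37  0.76  1.91 -0.29  1.01  2.14]
[ 0.27725695 -0.00189409  0.1026683 ]
```

View pics/c12.png

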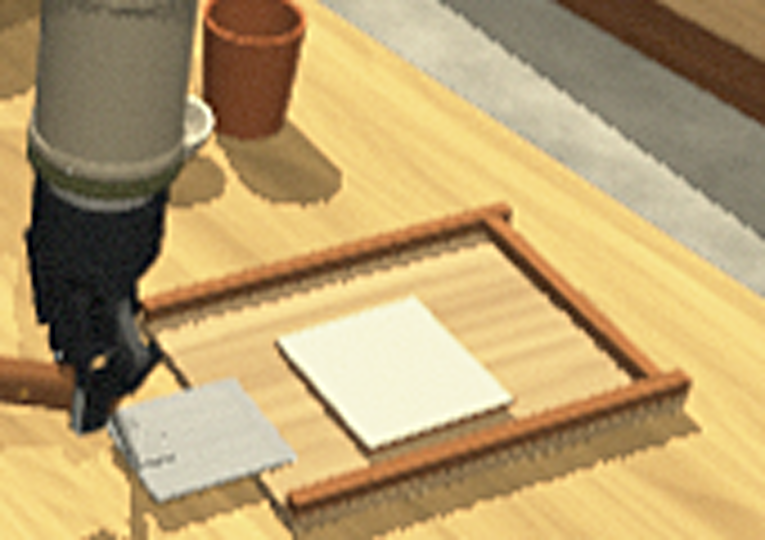

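{"api": "carry_out", "payload": {"travel": [[-0.0015,0,0.0175],[-0.0022,0,0.035],[-0.0028,0,0.0525],[-0.0034,0,0.07],[-0.004,0,0.0875],[-0.0046,0,0.105],[-0.0051,0,0.1225],[-0.0057,0,0.14],[-0.0063,0,0.1575],[-0.007,0,0.175],[-0.007,0,0.175]], "angular": [[0,0,0],[0,0,0],[0,0,0],[0,0,0],[0,0,0],[0,0,0],[0,0,0],[0,0,0],[0,0,0],[0,0,0],[0,0,0]], "gripper": [-1,-1,-1,-1,-1,-1,-1,-1,-1,-1,-1]}}

```text
time_s: 8.45
eef_pos: [0.4995, -0.2706, 0.0633]
orientation: [0.131, 1.6, -0.127]
contact_force: [1.4, -0.0, 2.7]
opening: 0.0207
```

Run:
```python
from h import *
s=st(); print(s["wrist_torque"])
save("side","d7"); crop("d7",330,200,170,120,4.5,"c13")
save("scene","s7"); crop("s7",140,190,125,155,5,"c14")
```

```text
8.45 [ 0.4995 -0.2706  0.0633] [[-0.033, 0.163, 0.986], [0.005, 0.987, -0.163], [-0.999, -0.001, -0.033]] F [ 1.36 -0.04  2.69] op 0.0207 q [-0.11  0.51  0.72  1.73 -0.36  1.07  2.13]
[-0.09419786 -0.76908389 -0.04559684]
```

View pics/c13.png

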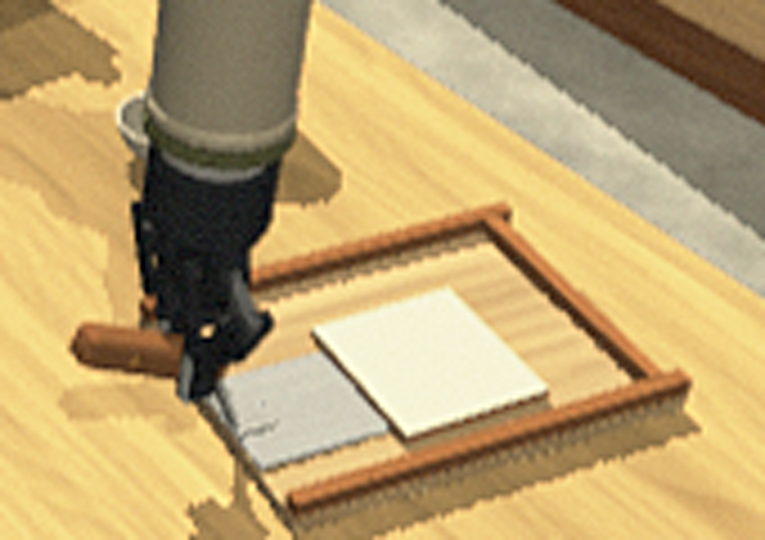

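View pics/c14.png

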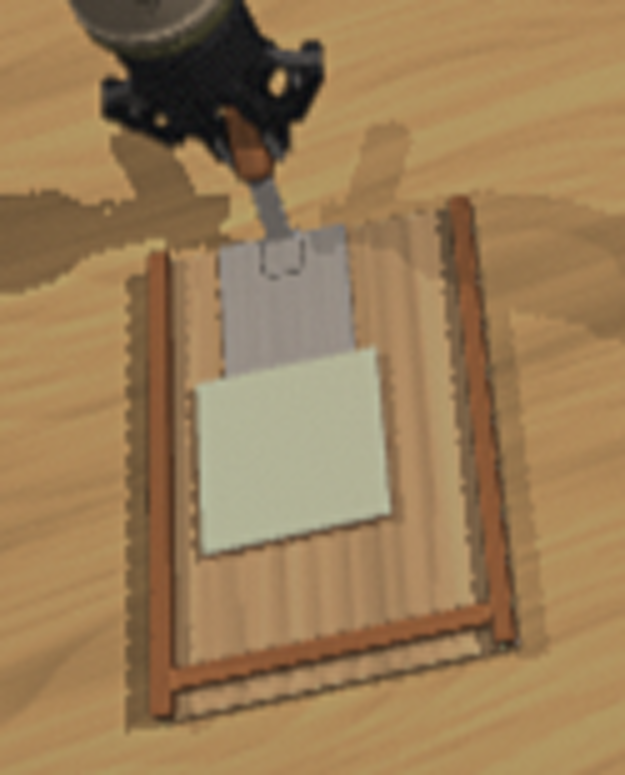

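{"api": "carry_out", "payload": {"travel": [[-0.0004,0,0.0175],[-0.001,0,0.035],[-0.0016,0,0.0525],[-0.0022,0,0.07],[-0.0028,0,0.0875],[-0.0034,0,0.105],[-0.004,0,0.1225],[-0.0046,0,0.14],[-0.005,0,0.15],[-0.005,0,0.15]], "angular": [[0,0,0],[0,0,0],[0,0,0],[0,0,0],[0,0,0],[0,0,0],[0,0,0],[0,0,0],[0,0,0],[0,0,0]], "gripper": [-1,-1,-1,-1,-1,-1,-1,-1,-1,-1]}}

```text
time_s: 9.55
eef_pos: [0.5576, -0.2803, 0.0632]
orientation: [0.131, 1.601, -0.127]
contact_force: [-2.0, 0.8, 4.7]
opening: 0.0206
```

Run:
```python
from h import *
s=st(); print(s["wrist_torque"])
save("scene","s8"); crop("s8",140,190,125,155,5,"c15")
```

```text
9.55 [ 0.5576 -0.2803  0.0632] [[-0.034, 0.163, 0.986], [0.005, 0.987, -0.163], [-0.999, -0.0, -0.035]] F [-2.03  0.8   4.66] op 0.0206 q [-0.07  0.62  0.69  1.57 -0.4   1.14  2.12]
[-0.05081104 -0.35357708 -0.12763089]
```

View pics/c15.png

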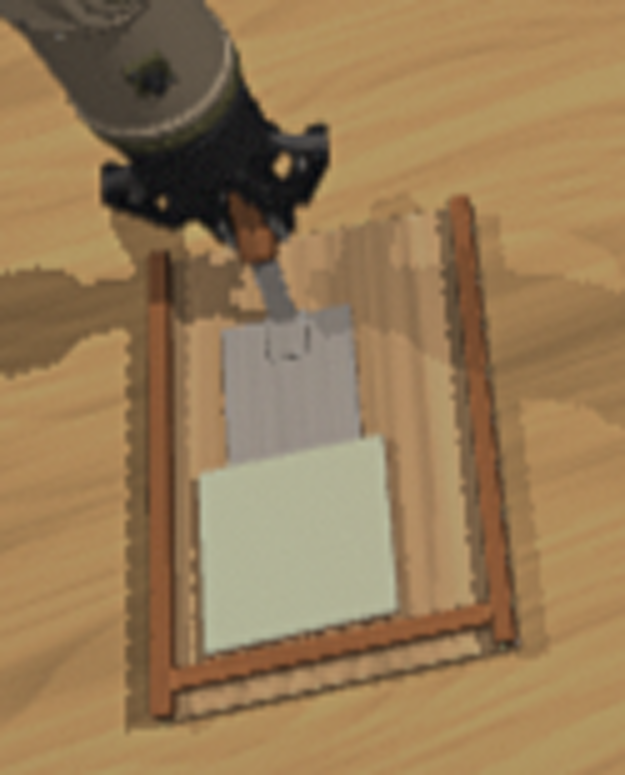

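{"api": "carry_out", "payload": {"travel": [[0,0,0.005],[-0.0002,0,0.01],[-0.0004,0,0.015],[-0.0006,0,0.02],[-0.0008,0,0.025],[-0.001,0,0.03],[-0.0011,0,0.035],[-0.0013,0,0.04]], "angular": [[0,0,0],[0,0,0],[0,0,0],[0,0,0],[0,0,0],[0,0,0],[0,0,0],[0,0,0]], "gripper": [-1,-1,-1,-1,-1,-1,-1,-1]}}

```text
time_s: 10.4
eef_pos: [0.5724, -0.2829, 0.0632]
orientation: [0.132, 1.603, -0.127]
contact_force: [-5.9, 1.8, 7.7]
opening: 0.0206
```

Run:
```python
from h import *
s=st(); print(s["wrist_torque"])
save("scene","s9"); crop("s9",140,190,125,155,5,"c16")
```

```text
10.4 [ 0.5724 -0.2829  0.0632] [[-0.035, 0.164, 0.986], [0.006, 0.986, -0.164], [-0.999, 0.0, -0.036]] F [-5.94  1.77  7.72] op 0.0206 q [-0.06  0.65  0.68  1.52 -0.41  1.16  2.11]
[ 0.07323773  0.3613948  -0.00794046]
```

View pics/c16.png

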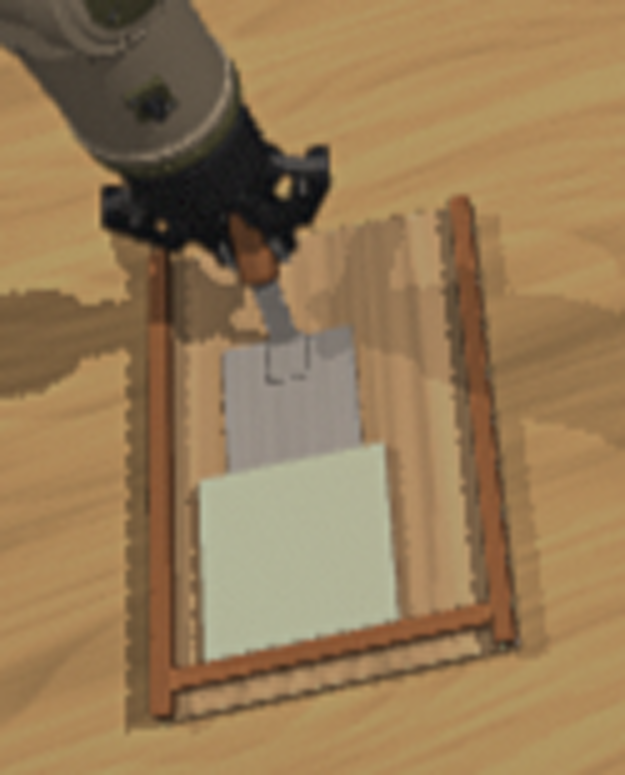

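{"api": "carry_out", "payload": {"travel": [[0,0,0.01],[-0.0004,0,0.02],[-0.0008,0,0.03],[-0.0012,0,0.04],[-0.0016,0,0.05],[-0.002,0,0.06],[-0.0024,0,0.07],[-0.0028,0,0.08],[-0.0032,0,0.09],[-0.0034,0,0.095]], "angular": [[0,0,0],[0,0,0],[0,0,0],[0,0,0],[0,0,0],[0,0,0],[0,0,0],[0,0,0],[0,0,0],[0,0,0]], "gripper": [-1,-1,-1,-1,-1,-1,-1,-1,-1,-1]}}

```text
time_s: 11.45
eef_pos: [0.6101, -0.2892, 0.0633]
orientation: [0.132, 1.603, -0.128]
contact_force: [-6.1, 0.3, 7.0]
opening: 0.0208
```

Run:
```python
from h import *
s=st(); print(s["wrist_torque"])
save("scene","s10"); crop("s10",140,190,125,155,5,"c17")
```

```text
11.45 [ 0.6101 -0.2892  0.0633] [[-0.035, 0.164, 0.986], [0.006, 0.986, -0.164], [-0.999, -0.0, -0.036]] F [-6.06  0.26  7.04] op 0.0208 q [-0.03  0.72  0.67  1.4  -0.44  1.21  2.09]
[1.85238490e-01 5.79868224e-01 3.42044900e-04]
```

View pics/c17.png

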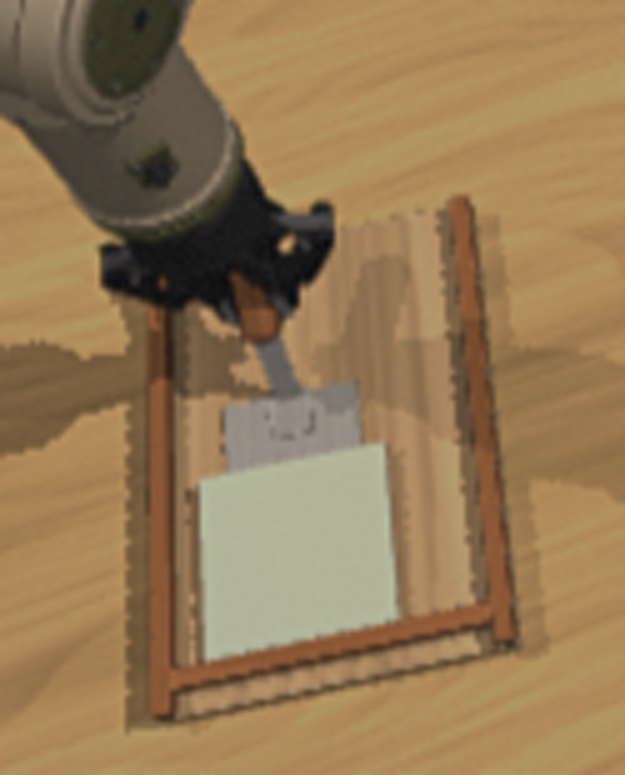

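{"api": "carry_out", "payload": {"travel": [[0,0,0.01],[-0.0004,0,0.02],[-0.0008,0,0.03],[-0.0012,0,0.04],[-0.0016,0,0.05],[-0.002,0,0.06],[-0.002,0,0.06]], "angular": [[0,0,0],[0,0,0],[0,0,0],[0,0,0],[0,0,0],[0,0,0],[0,0,0]], "gripper": [-1,-1,-1,-1,-1,-1,-1]}}

```text
time_s: 12.2
eef_pos: [0.6339, -0.2932, 0.0633]
orientation: [0.132, 1.602, -0.128]
contact_force: [-4.5, 0.4, 6.0]
opening: 0.0205
```

Run:
```python
from h import *
s=st(); print(s["wrist_torque"])
save("scene","s11"); crop("s11",140,190,125,155,5,"c18")
save("side","d11"); crop("d11",330,190,170,120,4.5,"c19")
```

```text
12.2 [ 0.6339 -0.2932  0.0633] [[-0.035, 0.164, 0.986], [0.005, 0.986, -0.164], [-0.999, -0.0, -0.036]] F [-4.49  0.41  6.01] op 0.0205 q [-0.01  0.77  0.66  1.32 -0.45  1.24  2.07]
[ 0.03792622  0.15375847 -0.045646  ]
```

View pics/c18.png

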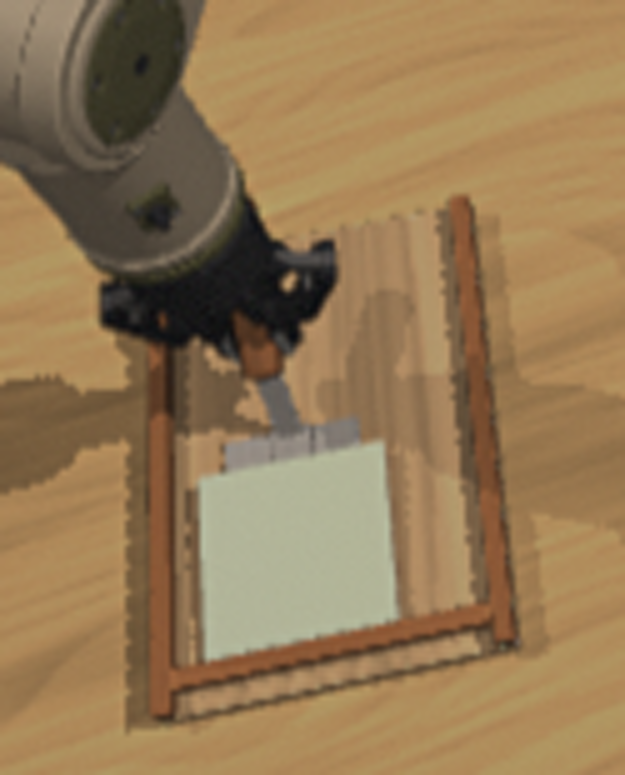

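View pics/c19.png

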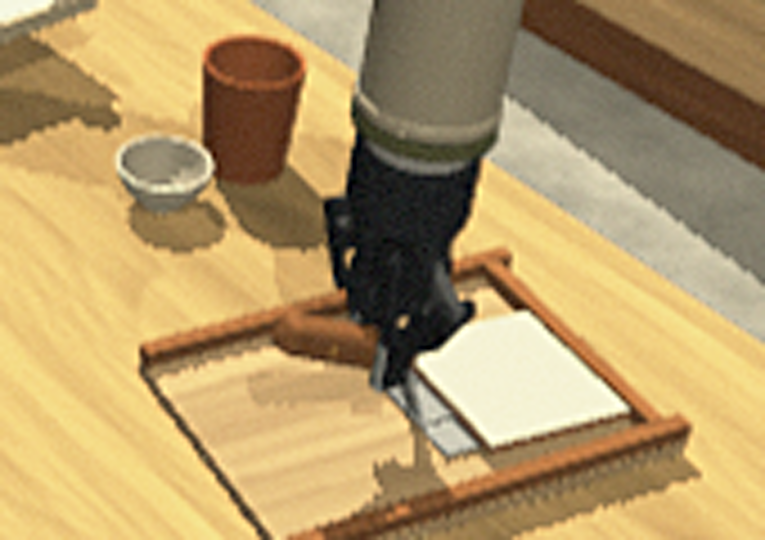

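{"api": "carry_out", "payload": {"travel": [[-0.0003,0,0.008],[-0.0006,0,0.016],[-0.0009,0,0.024],[-0.0009,0,0.024],[-0.001,0,0.024],[-0.003,0,0.024],[-0.006,0,0.024],[-0.012,0,0.023],[-0.02,0,0.023],[-0.03,0,0.022]], "angular": [[0,0,0],[0,0,0],[0,0,0],[0,-0.015,0],[0,-0.03,0],[0,-0.045,0],[0,-0.06,0],[0,-0.065,0],[0,-0.065,0],[0,-0.065,0]], "gripper": [-1,-1,-1,-1,-1,-1,-1,-1,-1,-1]}}

```text
time_s: 13.3
eef_pos: [0.6435, -0.294, 0.075]
orientation: [0.127, 1.551, -0.129]
contact_force: [0.5, 0.4, -4.2]
opening: 0.0207
```

Run:
```python
from h import *
s=st(); print(s["wrist_torque"])
save("scene","s12"); crop("s12",140,190,125,155,5,"c20")
save("side","d12"); crop("d12",330,190,170,120,4.5,"c21")
```

```text
13.3 [ 0.6435 -0.294   0.075 ] [[0.016, 0.163, 0.986], [-0.003, 0.987, -0.163], [-1.0, 0.0, 0.016]] F [ 0.47  0.39 -4.19] op 0.0207 q [-0.02  0.73  0.66  1.34 -0.46  1.2   2.08]
[0.06577564 0.30890522 0.08039099]
```

View pics/c20.png

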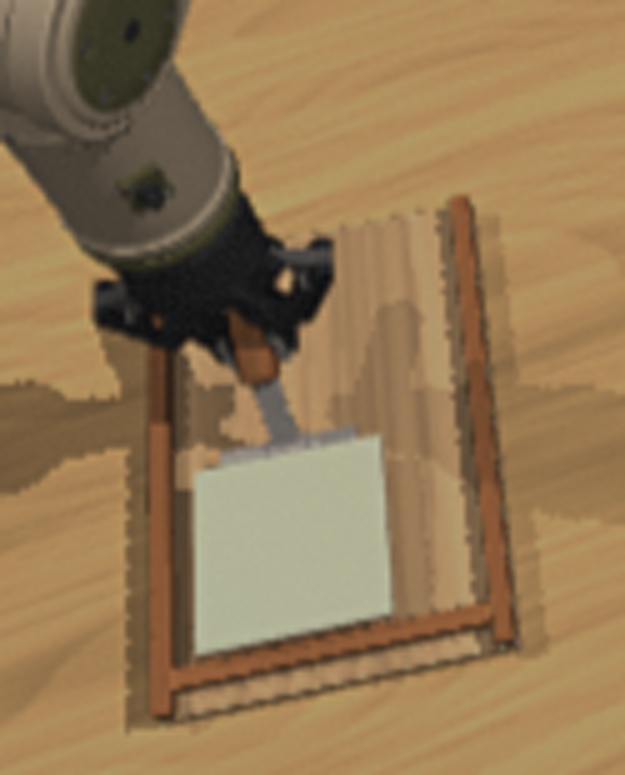

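View pics/c21.png

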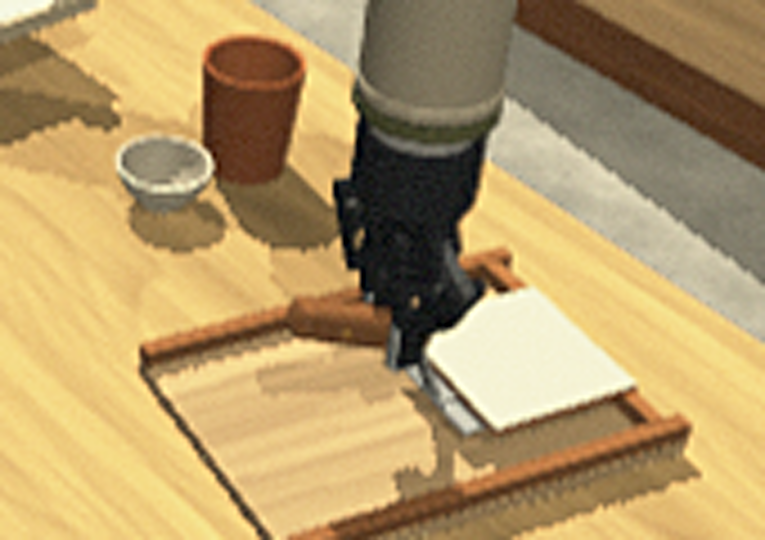

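Tile lifted on the blade, level (scene crop: blade rear strip visible at (285,445), tile spans (195,470)–(390,615)). I'll raise it slowly.

{"api": "carry_out", "payload": {"travel": [[-0.01,0,0],[-0.03,0,0],[-0.06,0,0],[-0.1,0,0],[-0.15,0,0],[-0.2,0,0],[-0.25,0,0],[-0.29,0,0],[-0.32,0,0],[-0.335,0,0],[-0.34,0,0]], "angular": [[0,0,0],[0,0,0],[0,0,0],[0,0,0],[0,0,0],[0,0,0],[0,0,0],[0,0,0],[0,0,0],[0,0,0],[0,0,0]], "gripper": [-1,-1,-1,-1,-1,-1,-1,-1,-1,-1,-1]}}

```text
time_s: 14.5
eef_pos: [0.6413, -0.294, 0.2112]
orientation: [0.127, 1.55, -0.13]
contact_force: [0.0, -0.5, -4.0]
opening: 0.0208
```

Run:
```python
from h import *
s=st(); print(s["wrist_torque"])
goal([.58,0,.215],Rtool(-.05,-.016)); goal([.5176,.2828,.2],Rtool(.06,-.016))
```

```text
14.5 [ 0.6413 -0.294   0.2112] [[0.017, 0.163, 0.986], [-0.003, 0.987, -0.163], [-1.0, -0.0, 0.017]] F [ 0.04 -0.46 -3.95] op 0.0208 q [-0.02  0.64  0.71  1.18 -0.41  1.44  2.04]
[ 0.02820051  0.41406772 -0.07303122]
travel [-0.0141, 0.7, -0.2709] ang [-0.1452, 0.0013, 0.0026] rows>= 6.006099355783477 0.7606799910874896
travel [0.0187, 1.3721, -0.5409] ang [-0.2852, 0.0013, 0.0049] rows>= 11.799624321686627 1.4943696967571072
```

{"api": "carry_out", "payload": {"travel": [[0,0.014,-0.005],[0,0.042,-0.016],[0,0.084,-0.032],[0,0.14,-0.054],[0,0.21,-0.081],[0,0.29,-0.112],[0,0.37,-0.143],[0,0.45,-0.174],[0,0.53,-0.205],[0,0.61,-0.236],[0,0.67,-0.259],[0,0.7,-0.27]], "angular": [[0,0,0],[-0.008,0,0],[-0.017,0,0],[-0.029,0,0],[-0.044,0,0],[-0.06,0,0],[-0.077,0,0],[-0.093,0,0],[-0.11,0,0],[-0.127,0,0],[-0.139,0,0],[-0.145,0,0]], "gripper": [-1,-1,-1,-1,-1,-1,-1,-1,-1,-1,-1,-1]}}

```text
time_s: 15.7
eef_pos: [0.5791, 0.0047, 0.2081]
orientation: [0.034, 1.556, -0.035]
contact_force: [-0.2, 0.5, -4.2]
opening: 0.0207
```

Run:
```python
from h import *
s=st(); print(s["wrist_torque"])
goal([.5176,.2828,.2],Rtool(.06,-.016))
save("scene","s13"); crop("s13",220,120,160,130,4.5,"c22")
```

```text
15.7 [0.5791 0.0047 0.2081] [[0.015, 0.044, 0.999], [-0.001, 0.999, -0.044], [-1.0, -0.0, 0.015]] F [-0.24  0.5  -4.17] op 0.0207 q [-0.59  0.33  0.67  1.58 -0.21  1.3   1.64]
[ 0.06797476  0.35219117 -0.00427293]
travel [0.0174, 0.6878, -0.1846] ang [-0.1326, -0.0017, 0.0021] rows>= 5.698805347889874 0.6947554356426948
```

View pics/c22.png

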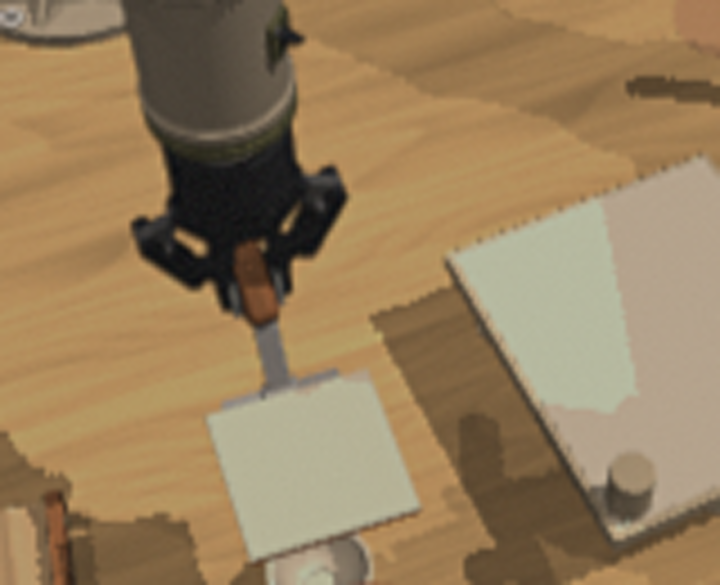

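{"api": "carry_out", "payload": {"travel": [[0,0.014,-0.004],[0,0.042,-0.011],[0,0.084,-0.023],[0.003,0.14,-0.038],[0.006,0.21,-0.056],[0.01,0.29,-0.078],[0.012,0.37,-0.1],[0.014,0.45,-0.121],[0.016,0.53,-0.142],[0.017,0.6,-0.161],[0.017,0.66,-0.177],[0.017,0.688,-0.185]], "angular": [[0,0,0],[-0.008,0,0],[-0.016,0,0],[-0.027,0,0],[-0.04,0,0],[-0.056,0,0],[-0.071,0,0],[-0.087,0,0],[-0.102,0,0],[-0.116,0,0],[-0.127,0,0],[-0.133,0,0]], "gripper": [-1,-1,-1,-1,-1,-1,-1,-1,-1,-1,-1,-1]}}

```text
time_s: 16.95
eef_pos: [0.5187, 0.2823, 0.1999]
orientation: [-0.048, 1.555, 0.044]
contact_force: [-0.4, 0.9, -4.4]
opening: 0.021
```

Run:
```python
from h import *
s=st(); print(s["wrist_torque"])
save("scene","s14"); crop("s14",290,110,150,140,5,"c23")
save("side","d14"); crop("d14",240,110,140,120,5,"c24")
```

```text
16.95 [0.5187 0.2823 0.1999] [[0.015, -0.059, 0.998], [-0.002, 0.998, 0.059], [-1.0, -0.003, 0.015]] F [-0.37  0.85 -4.39] op 0.021 q [-0.97  0.34  0.53  1.55 -0.17  1.28  1.21]
[ 0.00630907  0.37201912 -0.0639178 ]
```

View pics/c23.png

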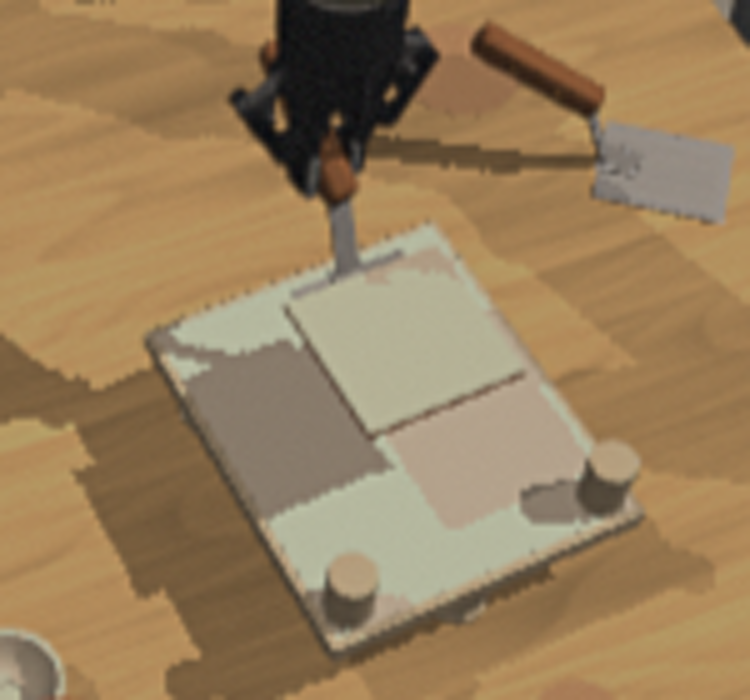

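View pics/c24.png

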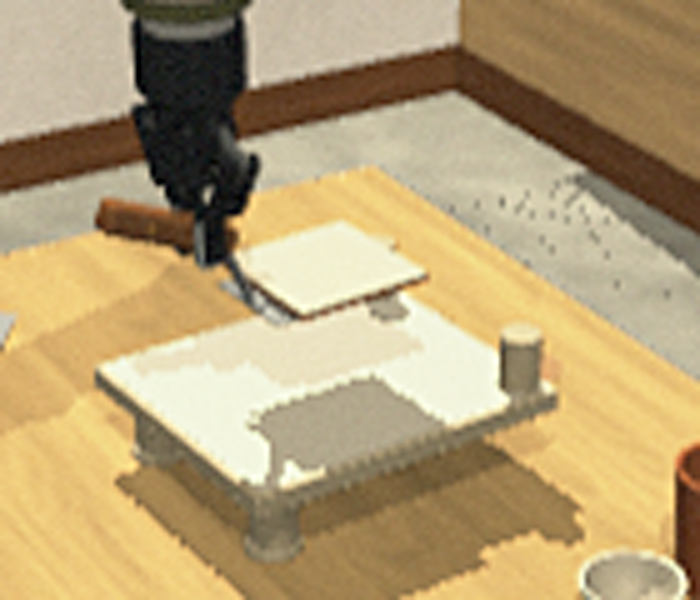

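Run:
```python
from h import *
S,D=ld("s14"),ld("d14")
cv=lambda pts,o,s:[((x+.5)/s-.5+o[0],(y+.5)/s-.5+o[1]) for x,y in pts]
m=np.array([(-.055,-.055,0),(-.055,.055,0),(.055,.055,0),(.055,-.055,0)])
a=cv([(287,307),(452,243),(524,374),(373,436)],(290,110),5)
b=cv([(303,315),(0,0),(345,222),(428,273)],(240,110),5)
r=fitpose(m,[(S,i,a[i]) for i in (0,2,3)]+[(D,i,b[i]) for i in (0,2,3)],[.62,.28,.06,.16]);print("tile",r)
m=np.array([(-.135,-.115,0),(-.135,.115,0),(.135,.115,0),(.135,-.115,0)])
a=cv([(150,340),(433,225),(641,517),(336,653)],(290,110),5)
b=cv([(265,492),(97,373),(0,0),(555,398)],(240,110),5)
q=fitpose(m,[(S,i,a[i]) for i in range(4)]+[(D,i,b[i]) for i in (0,1,3)],[.65,.3,.2,.07]);print("shelf",q)
# in tool
s=arm.observe();T=Rn.from_rotvec(s["orientation"]).as_matrix()
print("tile top ctr in tool",T.T@(np.array([r[0][0],r[0][1],r[0][3]])-s["eef_pos"]))
c,sn=np.cos(q[0][2]),np.sin(q[0][2]);d=r[0][:2]-q[0][:2];print("tile in shelf",c*d[0]+sn*d[1],-sn*d[0]+c*d[1])
```

```text
tile (array([0.62543694, 0.29061655, 0.05904913, 0.16270959]), array([[ 0. , -1. ],
       [ 1.1, -0.8],
       [-0.2, -0.3],
       [ 0.7,  0.4],
       [ 0.4,  0.4],
       [ 0.9,  1. ]]))
shelf (array([0.62597963, 0.28966151, 0.06519666, 0.06669338]), array([[-0.9, -0.9],
       [ 0.7, -0.7],
       [ 1.7, -0.4],
       [-0.1,  0.4],
       [-0.5,  2.7],
       [ 0. , -0.2],
       [ 1.8, -0.6]]))
tile top ctr in tool [0.03883931 0.00374206 0.10594529]
tile in shelf -0.00047931275824369284 0.000988365828157309
```

```bash
cat >> h.py <<'E'
SH=dict(o=np.array([.6260,.2893]),yaw=.0600,z=.067)
def tippose(xs,h,th,ys=0.,yaw=None,tip=(.0485,0,.1375)):
    y=SH["yaw"]; R=Rtool(y if yaw is None else yaw,th)
    ux=np.array([np.cos(y),np.sin(y)]);uy=np.array([-ux[1],ux[0]])
    p=np.r_[SH["o"]+xs*ux+ys*uy,SH["z"]+h]
    return p-R@np.array(tip),R
def nowtip(tip=(.0485,0,.1375)):
    s=arm.observe();R=Rn.from_rotvec(s["orientation"]).as_matrix();p=s["eef_pos"]+R@np.array(tip)
    y=SH["yaw"];d=p[:2]-SH["o"];print("tip shelf x %.4f y %.4f h %.4f"%(d[0]*np.cos(y)+d[1]*np.sin(y),-d[0]*np.sin(y)+d[1]*np.cos(y),p[2]-SH["z"]),"th %.3f"%np.arctan2(-R[2,2],-R[2,0]),"yaw %.3f"%np.arctan2(R[1,2],R[0,2]),"F",s["contact_force"].round(2),"t",round(s["time_s"],2))
E
python3 - <<'E'
from h import *
nowtip()
goal(*tippose(.0315,.045,0,.0)); goal(*tippose(.0315,.03,.1)); goal(*tippose(.0315,.015,.2))
E
```

```text
tip shelf x 0.0312 y -0.0025 h 0.0865 th -0.015 yaw 0.058 F [-0.41 -0.75 -4.04] t 17.05
travel [0.0986, 0.0055, 0.001] ang [-0.0026, 0.0195, 0.0042] rows>= 0.7899364524057945 0.10563487595332184
travel [0.1026, 0.0055, 0.0148] ang [-0.0028, 0.1469, 0.0041] rows>= 0.830331244461977 0.7697994729844356
travel [0.1082, 0.0055, 0.0318] ang [-0.003, 0.2742, 0.004] rows>= 0.9032266160896497 1.4365985811714286
```

{"api": "carry_out", "payload": {"travel": [[0.01,0,0],[0.03,0,0],[0.06,0,0],[0.085,0,0],[0.098,0,0.001],[0.1,0,0.005],[0.102,0,0.01],[0.1035,0,0.015],[0.105,0,0.02],[0.1065,0,0.026],[0.108,0,0.032],[0.108,0,0.032]], "angular": [[0,0,0],[0,0,0],[0,0.01,0],[0,0.02,0],[0,0.04,0],[0,0.07,0],[0,0.11,0],[0,0.15,0],[0,0.19,0],[0,0.23,0],[0,0.26,0],[0,0.274,0]], "gripper": [-1,-1,-1,-1,-1,-1,-1,-1,-1,-1,-1,-1]}}

```text
time_s: 18.25
eef_pos: [0.5348, 0.2788, 0.157]
orientation: [-0.05, 1.77, 0.035]
contact_force: [0.2, -0.3, -3.5]
opening: 0.021
```

Run:
```python
from h import *
nowtip()
goal(*tippose(.0315,.006,.2,-.0025)); goal(*tippose(.0315,.000,.2,-.0025))
save("scene","s15"); crop("s15",290,110,150,140,5,"c25")
save("side","d15"); crop("d15",240,110,140,120,5,"c26")
```

```text
tip shelf x 0.0335 y -0.0061 h 0.0151 th 0.200 yaw 0.053 F [ 0.19 -0.31 -3.47] t 18.25
travel [0.0234, 0.0064, -0.0004] ang [-0.0089, -0.0002, 0.0035] rows>= 0.19429262800288163 0.050039826361116806
travel [0.0381, 0.0064, 0.0026] ang [-0.0089, -0.0002, 0.0035] rows>= 0.31008434170305554 0.050039826361116806
```

View pics/c25.png

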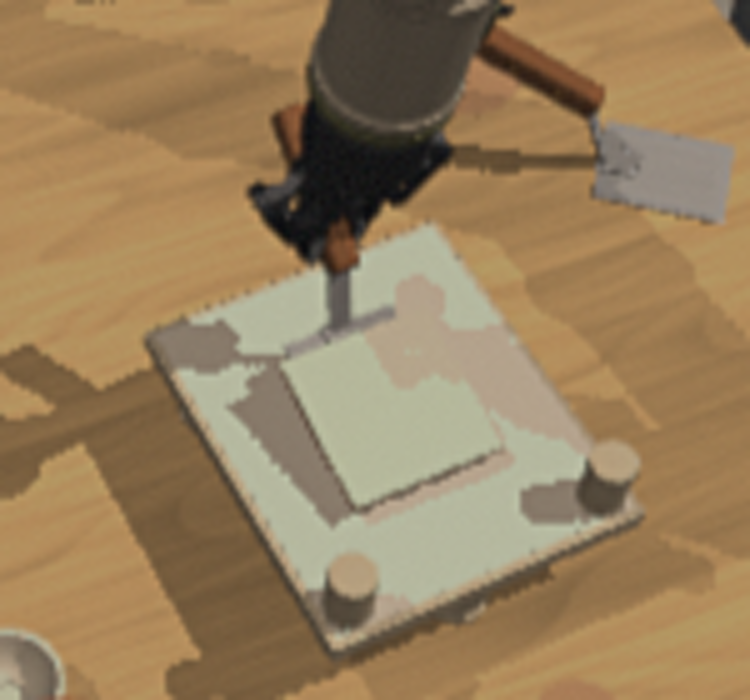

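View pics/c26.png

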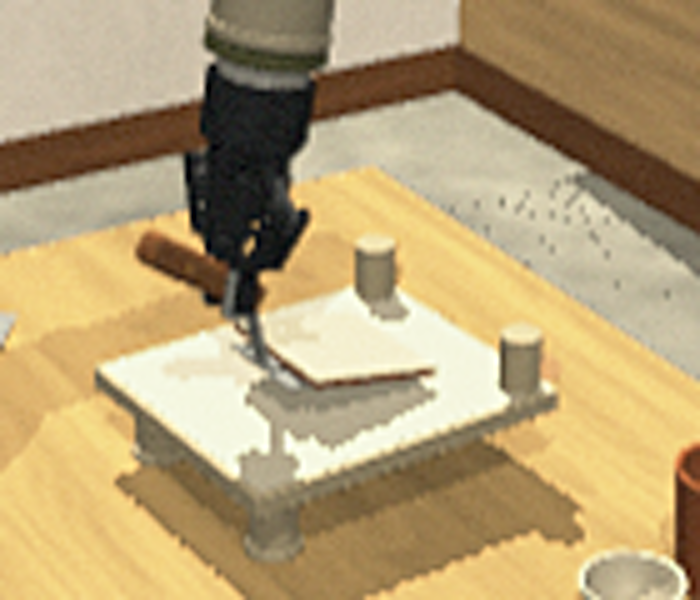

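{"api": "carry_out", "payload": {"travel": [[0.01,0.003,0],[0.018,0.0064,0],[0.0234,0.0064,0],[0.0255,0.0064,0],[0.0275,0.0064,0.0005],[0.0295,0.0064,0.001],[0.0295,0.0064,0.001],[0.0295,0.0064,0.001]], "angular": [[-0.004,0,0.0015],[-0.009,0,0.0035],[-0.009,0,0.0035],[-0.009,0,0.0035],[-0.009,0,0.0035],[-0.009,0,0.0035],[-0.009,0,0.0035],[-0.009,0,0.0035]], "gripper": [-1,-1,-1,-1,-1,-1,-1,-1]}}

```text
time_s: 19.15
eef_pos: [0.5318, 0.2817, 0.1459]
orientation: [-0.053, 1.769, 0.045]
contact_force: [-1.1, 0.5, -2.8]
opening: 0.0209
```

Run:
```python
from h import *
nowtip()
```

```text
tip shelf x 0.0307 y -0.0018 h 0.0042 th 0.199 yaw 0.061 F [-1.05  0.49 -2.79] t 19.15
```

{"api": "carry_out", "payload": {"travel": [[0.0025,0,0.0005],[0.005,0,0.001],[0.005,0,0.001],[0.005,0,0.001]], "angular": [[0,0,0],[0,0,0],[0,0,0],[0,0,0]], "gripper": [-1,-1,-1,-1]}}

```text
time_s: 19.55
eef_pos: [0.532, 0.2818, 0.1447]
orientation: [-0.053, 1.768, 0.045]
contact_force: [-4.4, -0.7, 5.7]
opening: 0.0207
```

Run:
```python
from h import *
nowtip()
```

```text
tip shelf x 0.0310 y -0.0017 h 0.0031 th 0.198 yaw 0.061 F [-4.39 -0.66  5.66] t 19.55
```

Run:
```python
from h import *
t=(.0465,0,.155)
nowtip(t)
for th in(.2,.25,.3,.35): goal(*tippose(.0485,.0014,th,-.0015,tip=t))
save("side","d16"); crop("d16",270,145,70,60,10,"c27")
```

```text
tip shelf x 0.0486 y -0.0017 h 0.0016 th 0.198 yaw 0.061 F [-4.39 -0.66  5.66] t 19.55
travel [-0.0002, 0.001, 0.0002] ang [0.0014, 0.0025, -0.0014] rows>= 0.008208217983884485 0.016587775023215845
travel [-0.0194, 0.001, 0.0065] ang [0.0014, 0.0661, -0.0014] rows>= 0.1641269475011152 0.34660137848788747
travel [-0.0383, 0.001, 0.0138] ang [0.0015, 0.1298, -0.0013] rows>= 0.32576352146393683 0.680027981307369
travel [-0.0568, 0.001, 0.022] ang [0.0015, 0.1935, -0.0013] rows>= 0.487259793744484 1.0135046983707081
```

View pics/c27.png

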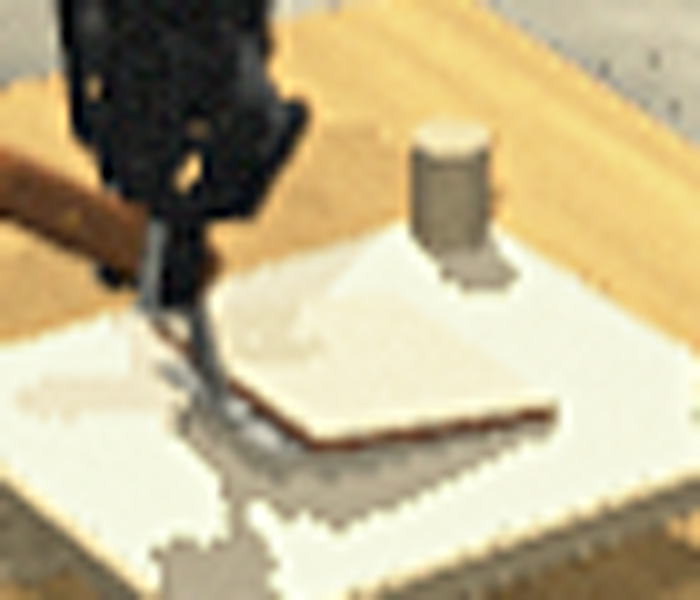

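{"api": "carry_out", "payload": {"travel": [[-0.002,0,0],[-0.012,0,0.003],[-0.0214,0,0.0065],[-0.031,0,0.01],[-0.0403,0,0.0138],[-0.0495,0,0.018],[-0.0588,0,0.022],[-0.0588,0,0.022],[-0.0588,0,0.022]], "angular": [[0,0,0],[0,0.033,0],[0,0.066,0],[0,0.098,0],[0,0.13,0],[0,0.162,0],[0,0.1935,0],[0,0.1935,0],[0,0.1935,0]], "gripper": [-1,-1,-1,-1,-1,-1,-1,-1,-1]}}

```text
time_s: 20.5
eef_pos: [0.5452, 0.282, 0.1641]
orientation: [-0.058, 1.921, 0.04]
contact_force: [0.1, -0.9, -3.4]
opening: 0.0203
```

Run:
```python
from h import *
nowtip();nowtip((.0465,0,.155)); 
save("side","d17"); crop("d17",270,145,70,60,10,"c28")
save("scene","s17"); crop("s17",310,140,120,110,6,"c29")
```

```text
tip shelf x 0.0314 y -0.0025 h 0.0043 th 0.351 yaw 0.060 F [ 0.13 -0.85 -3.45] t 20.5
tip shelf x 0.0485 y -0.0025 h 0.0002 th 0.351 yaw 0.060 F [ 0.13 -0.85 -3.45] t 20.5
```

View pics/c28.png

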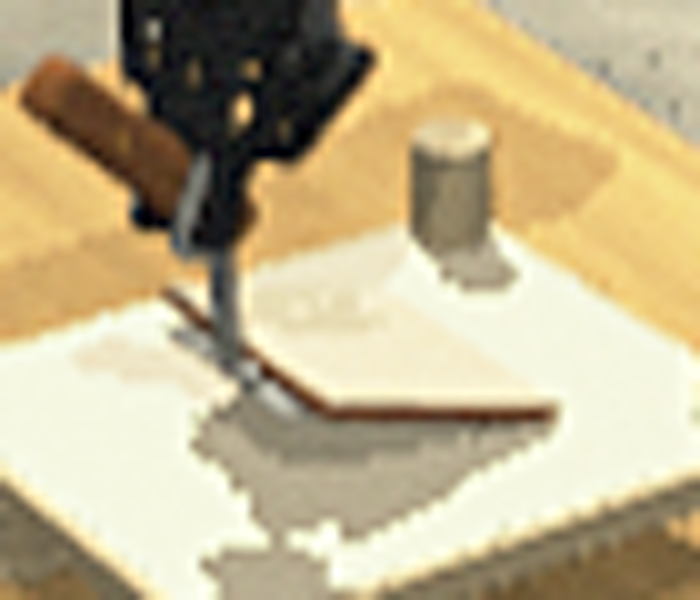

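View pics/c29.png

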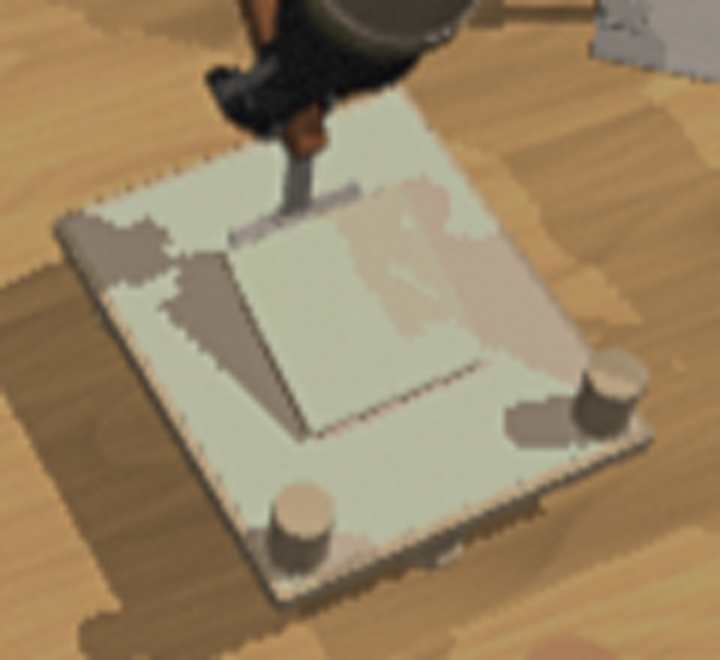

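Run:
```python
from h import *
for x,h in((.0264,.0038),(.0114,.0026),(-.0086,.002),(-.0686,.002)): goal(*tippose(x,h,.37,-.0025))
```

```text
travel [-0.0001, -0.0008, -0.0078] ang [0.0009, 0.0246, 0.0001] rows>= 0.06235089194380987 0.1291905519686401
travel [0.0156, -0.0008, -0.0419] ang [0.0009, 0.0246, 0.0001] rows>= 0.358015041647822 0.1291905519686401
travel [0.0342, -0.0007, -0.0884] ang [0.0009, 0.0246, 0.0001] rows>= 0.7581069045679657 0.1291905519686401
travel [0.0857, -0.0006, -0.2293] ang [0.0009, 0.0246, 0.0001] rows>= 1.9580116530250817 0.1291905519686401
```

{"api": "carry_out", "payload": {"travel": [[0,0,-0.002],[0,0,-0.005],[0.003,0,-0.012],[0.006,0,-0.02],[0.009,0,-0.027],[0.012,0,-0.034],[0.0156,0,-0.042],[0.0156,0,-0.042]], "angular": [[0,0.012,0],[0,0.0246,0],[0,0.0246,0],[0,0.0246,0],[0,0.0246,0],[0,0.0246,0],[0,0.0246,0],[0,0.0246,0]], "gripper": [-1,-1,-1,-1,-1,-1,-1,-1]}}

```text
time_s: 21.4
eef_pos: [0.5267, 0.2814, 0.1654]
orientation: [-0.059, 1.94, 0.041]
contact_force: [-0.4, 0.1, 0.6]
opening: 0.0209
```

Run:
```python
from h import *
nowtip();
save("side","d18"); crop("d18",270,145,70,60,10,"c30")
save("scene","s18"); crop("s18",310,140,120,110,6,"c31")
```

```text
tip shelf x 0.0111 y -0.0018 h 0.0034 th 0.370 yaw 0.061 F [-0.42  0.12  0.61] t 21.4
```

View pics/c30.png

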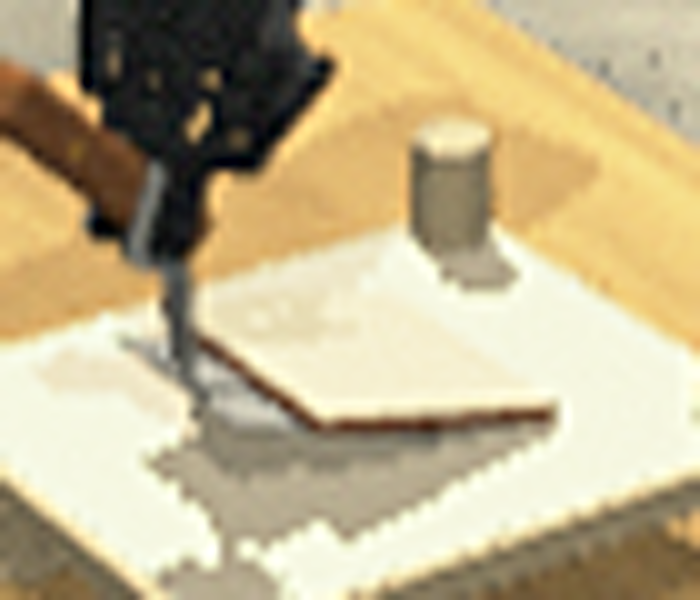

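View pics/c31.png

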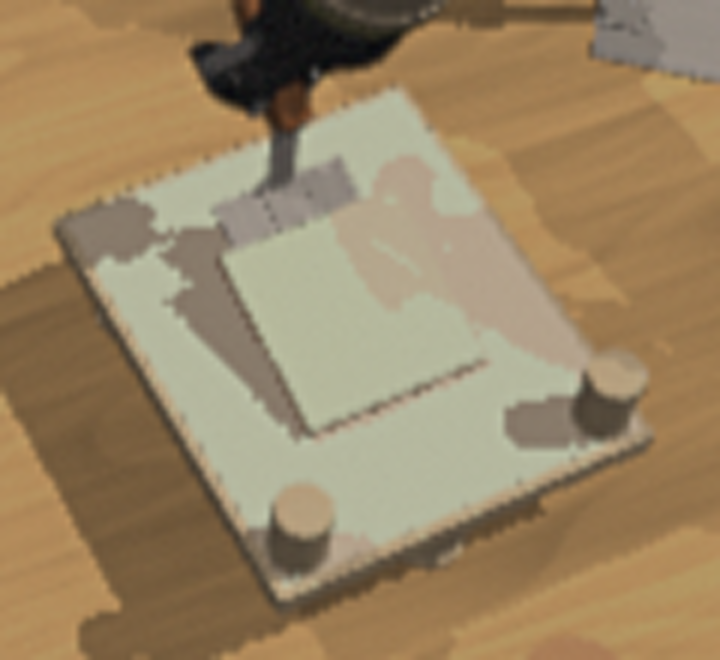

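{"api": "carry_out", "payload": {"travel": [[0.0017,0,-0.0047],[0.0043,0,-0.0118],[0.0077,0,-0.0212],[0.0112,0,-0.0306],[0.0146,0,-0.04],[0.018,0,-0.0494],[0.0215,0,-0.0588],[0.0249,0,-0.0682],[0.0283,0,-0.0776],[0.03,0,-0.0823],[0.03,0,-0.0823]], "angular": [[0,0,0],[0,0,0],[0,0,0],[0,0,0],[0,0,0],[0,0,0],[0,0,0],[0,0,0],[0,0,0],[0,0,0],[0,0,0]], "gripper": [-1,-1,-1,-1,-1,-1,-1,-1,-1,-1,-1]}}

```text
time_s: 22.6
eef_pos: [0.4915, 0.2792, 0.1657]
orientation: [-0.059, 1.942, 0.041]
contact_force: [-0.1, -0.7, 1.0]
opening: 0.0206
```

Run:
```python
from h import *
nowtip();
save("side","d19"); crop("d19",270,145,70,60,10,"c32")
save("scene","s19"); crop("s19",310,140,120,110,6,"c33")
```

```text
tip shelf x -0.0244 y -0.0019 h 0.0036 th 0.372 yaw 0.061 F [-0.08 -0.65  1.01] t 22.6
```

View pics/c32.png

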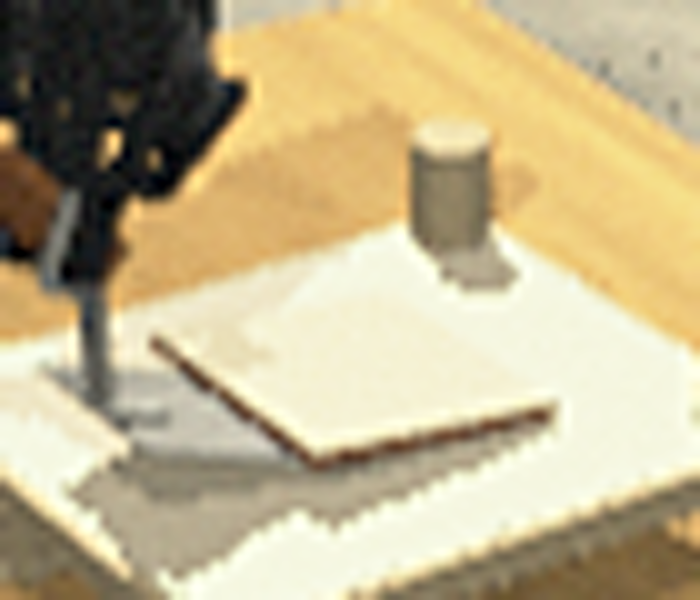

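View pics/c33.png

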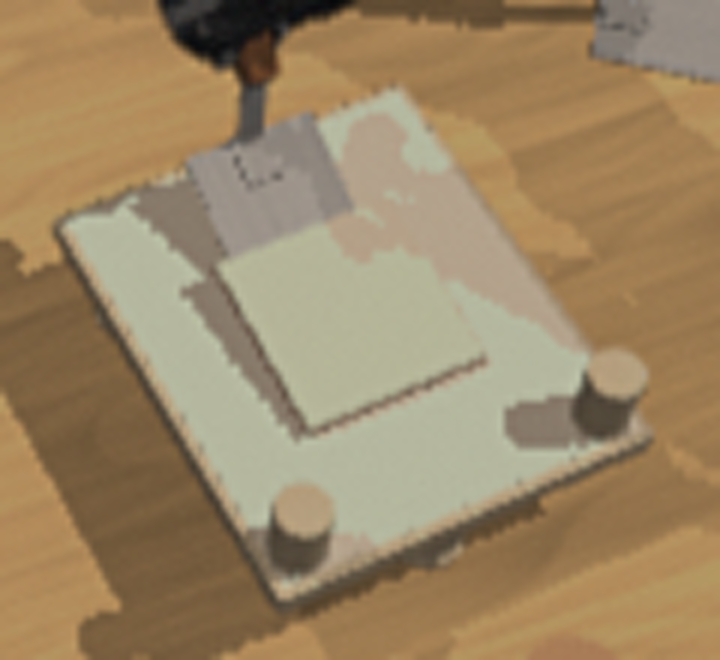

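{"api": "carry_out", "payload": {"travel": [[0.0017,0,-0.0047],[0.0043,0,-0.0118],[0.0077,0,-0.0212],[0.0112,0,-0.0306],[0.0146,0,-0.04],[0.018,0,-0.0494],[0.0215,0,-0.0588],[0.0249,0,-0.0682],[0.0283,0,-0.0776],[0.0318,0,-0.087],[0.0352,0,-0.0964],[0.0375,0,-0.103]], "angular": [[0,0,0],[0,0,0],[0,0,0],[0,0,0],[0,0,0],[0,0,0],[0,0,0],[0,0,0],[0,0,0],[0,0,0],[0,0,0],[0,0,0]], "gripper": [-1,-1,-1,-1,-1,-1,-1,-1,-1,-1,-1,-1]}}

```text
time_s: 23.9
eef_pos: [0.448, 0.2765, 0.1666]
orientation: [-0.059, 1.941, 0.041]
contact_force: [0.6, 1.4, -2.3]
opening: 0.0209
```

Run:
```python
from h import *
nowtip();
save("side","d20"); crop("d20",250,145,110,75,7,"c34")
save("scene","s20"); crop("s20",310,140,120,110,6,"c35")
```

```text
tip shelf x -0.0679 y -0.0020 h 0.0046 th 0.371 yaw 0.061 F [ 0.62  1.35 -2.31] t 23.9
```

View pics/c34.png

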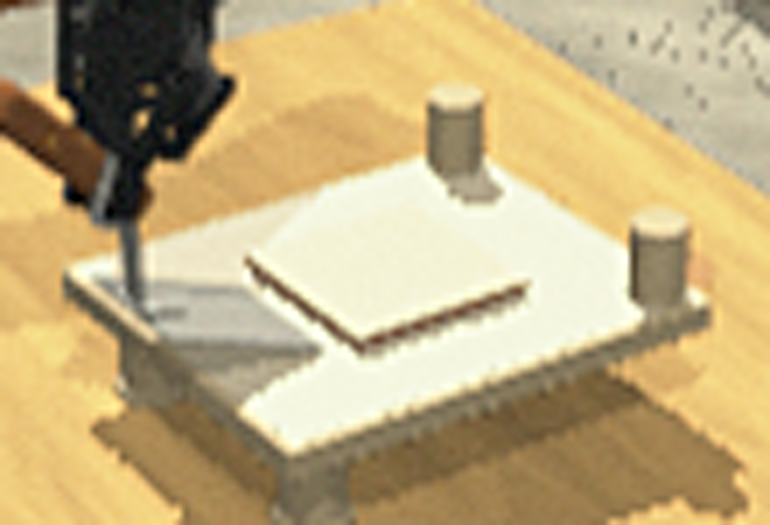

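View pics/c35.png

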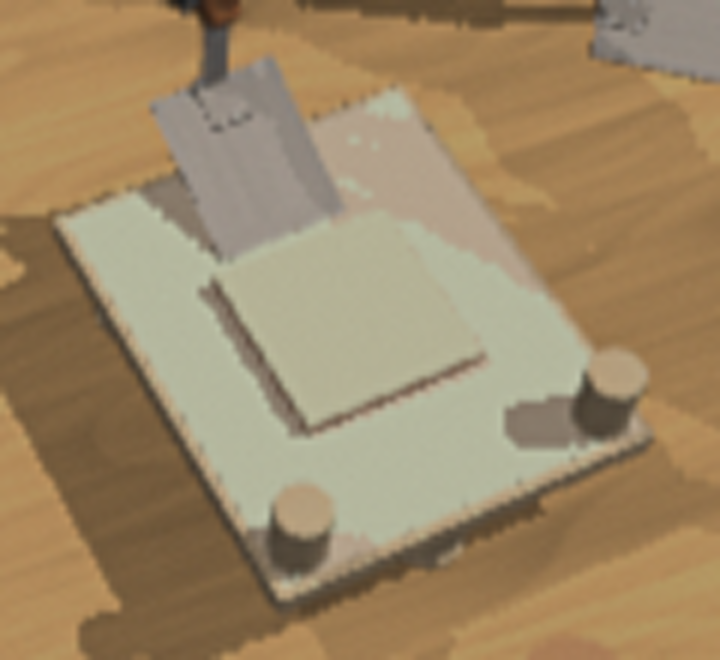

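Run:
```python
from h import *
S,D=ld("s20"),ld("d20")
cv=lambda pts,o,s:[((x+.5)/s-.5+o[0],(y+.5)/s-.5+o[1]) for x,y in pts]
m=np.array([(-.055,-.055,0),(-.055,.055,0),(.055,.055,0),(.055,-.055,0)])
a=cv([(211,268),(380,213),(486,350),(307,428)],(310,140),6)
b=cv([(362,343),(247,257),(0,0),(526,284)],(250,145),7)
r=fitpose(m,[(S,i,a[i]) for i in range(4)]+[(D,i,b[i]) for i in (0,1,3)],[.62,.28,.06,.08]);print("tile",r)
m=np.array([(-.135,-.115,0),(-.135,.115,0),(.135,.115,0),(.135,-.115,0)])
a=cv([(55,222),(400,87),(651,437),(282,602)],(310,140),6)
b=cv([(290,453),(65,272),(0,0),(710,301)],(250,145),7)
q=fitpose(m,[(S,i,a[i]) for i in range(4)]+[(D,i,b[i]) for i in (0,1,3)],[.65,.3,.2,.07]);print("shelf",q)
c,sn=np.cos(q[0][2]),np.sin(q[0][2]);d=r[0][:2]-q[0][:2];print("tile in shelf",c*d[0]+sn*d[1],-sn*d[0]+c*d[1])
```

```text
tile (array([0.62394685, 0.2884167 , 0.05937559, 0.07988561]), array([[ 0. ,  0.8],
       [ 0.7, -1.5],
       [-0.2,  0.2],
       [-0. , -0.3],
       [-0.2,  0.2],
       [ 0.1,  0.3],
       [ 0.9,  0.2]]))
shelf (array([0.62449757, 0.28937076, 0.06247209, 0.06881248]), array([[-0.3, -0.7],
       [ 0.6, -0.8],
       [ 1.2, -0.4],
       [-0.3,  0. ],
       [ 0.6,  1. ],
       [-0.2,  0.1],
       [ 1.2,  0.7]]))
tile in shelf -0.0006092078207202948 -0.0009178184082355242
```

Run:
```python
from h import *
goal([.44,.276,.2],Rtool(.06,.2)); goal([.44,.276,.21],Rtool(.06,0)); goal([.4596,.062,.14],Rtool(-.268))
```

```text
travel [-0.0704, -0.0001, -0.0489] ang [0.0015, -0.2172, -0.0005] rows>= 0.6859421966485815 1.1378273407195871
travel [-0.0937, -0.0001, -0.058] ang [0.0014, -0.4718, -0.0007] rows>= 0.8816236589448634 2.471822275063057
travel [0.0631, -0.5372, 0.0205] ang [0.4143, -0.4677, 0.0767] rows>= 4.33054305757724 3.2976224078673075
```

{"api": "carry_out", "payload": {"travel": [[-0.03,0,-0.025],[-0.07,0,-0.049],[-0.085,0,-0.054],[-0.0937,0,-0.058],[-0.0937,0,-0.058],[-0.0937,0,-0.058]], "angular": [[0,-0.05,0],[0,-0.2172,0],[0,-0.35,0],[0,-0.4718,0],[0,-0.4718,0],[0,-0.4718,0]], "gripper": [-1,-1,-1,-1,-1,-1]}}

```text
time_s: 24.6
eef_pos: [0.4397, 0.2762, 0.2103]
orientation: [-0.047, 1.572, 0.05]
contact_force: [-0.2, 0.6, -1.2]
opening: 0.0212
```

Run:
```python
from h import *
st()
goal([.4596,.062,.14],Rtool(-.268,.0)); goal([.4596,.062,.055],Rtool(-.268,.0))
```

```text
24.6 [0.4397 0.2762 0.2103] [[-0.002, -0.062, 0.998], [0.001, 0.998, 0.062], [-1.0, 0.001, -0.002]] F [-0.24  0.59 -1.2 ] op 0.0212 q [-1.05  0.17  0.49  1.71 -0.09  1.28  1.09]
travel [0.1749, -0.5377, 0.017] ang [0.4199, -0.0025, -0.0014] rows>= 4.525686388276855 2.199949990913346
travel [0.3874, -0.538, 0.0173] ang [0.4199, -0.0025, -0.0014] rows>= 5.305616081218296 2.199949990913346
```

{"api": "carry_out", "payload": {"travel": [[0,-0.06,0],[0,-0.16,0],[0.02,-0.28,0],[0.06,-0.4,0.01],[0.11,-0.49,0.015],[0.15,-0.53,0.017],[0.175,-0.538,0.017],[0.175,-0.538,0.017],[0.175,-0.538,0.017]], "angular": [[0.05,0,0],[0.12,0,0],[0.2,0,0],[0.3,0,0],[0.38,0,0],[0.42,0,0],[0.42,0,0],[0.42,0,0],[0.42,0,0]], "gripper": [-1,-1,-1,-1,-1,-1,-1,-1,-1]}}

```text
time_s: 25.5
eef_pos: [0.4604, 0.0624, 0.1399]
orientation: [0.21, 1.561, -0.21]
contact_force: [0.3, 1.0, -2.2]
opening: 0.0207
```

Run:
```python
from h import *
st()
goal([.4596,.062,.055],Rtool(-.268,.0))
save("side","d21"); crop("d21",255,150,120,105,6,"c36")
save("scene","s21"); crop("s21",225,120,120,130,5,"c37")
```

```text
25.5 [0.4604 0.0624 0.1399] [[-0.001, 0.265, 0.964], [0.0, 0.964, -0.265], [-1.0, -0.0, -0.001]] F [ 0.35  1.01 -2.16] op 0.0207 q [-0.83  0.12  0.68  1.94 -0.08  1.11  1.18]
travel [0.2122, -0.0015, -0.0015] ang [0.0003, -0.0009, 0.0002] rows>= 1.6980053524335952 0.0050454255435007245
```

View pics/c36.png

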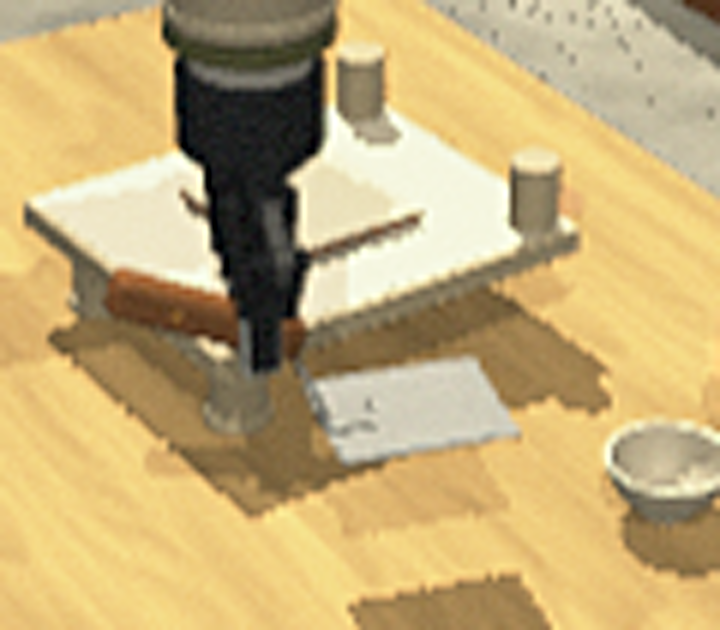

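View pics/c37.png

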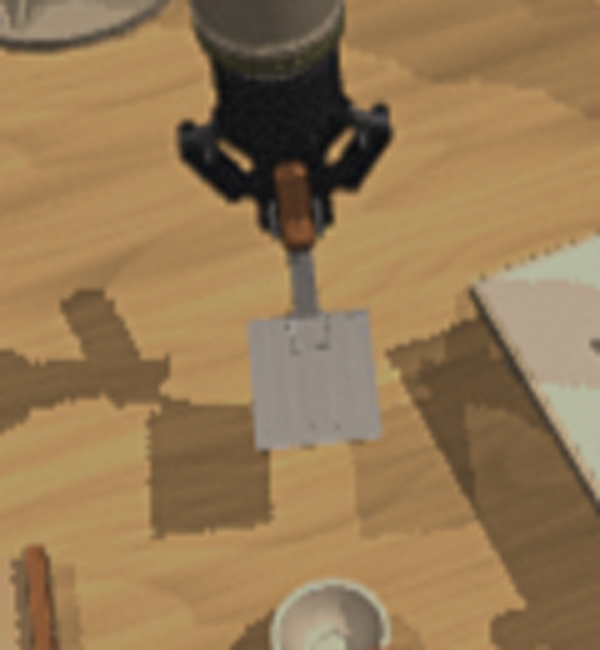

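{"api": "carry_out", "payload": {"travel": [[0.04,0,0],[0.11,0,0],[0.18,0,0],[0.208,0,0],[0.216,0,0],[0.22,0,0],[0.2225,0,0],[0.225,0,0],[0.225,0,0]], "angular": [[0,0,0],[0,0,0],[0,0,0],[0,0,0],[0,0,0],[0,0,0],[0,0,0],[0,0,0],[0,0,0]], "gripper": [-1,-1,-1,-1,-1,-1,-1,-1,-1]}}

```text
time_s: 26.5
eef_pos: [0.4606, 0.0618, 0.0503]
orientation: [0.212, 1.56, -0.21]
contact_force: [0.6, -0.7, -2.3]
opening: 0.0208
```

Run:
```python
from h import *
s=st(); print(s["wrist_torque"])
save("side","d22"); crop("d22",265,185,85,70,8,"c38")
```

```text
26.5 [0.4606 0.0618 0.0503] [[0.001, 0.266, 0.964], [0.001, 0.964, -0.266], [-1.0, 0.001, 0.001]] F [ 0.63 -0.66 -2.34] op 0.0208 q [-0.78  0.26  0.66  2.04 -0.2   0.9   1.29]
[ 0.08053252  0.13252612 -0.01701167]
```

View pics/c38.png

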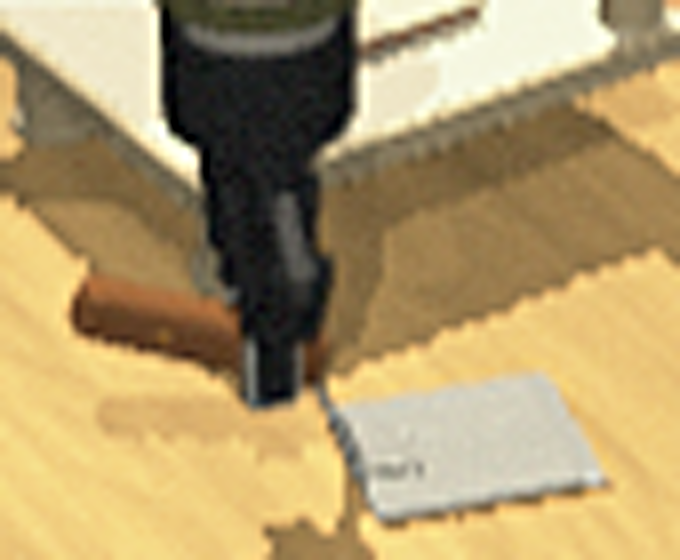

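Down another 2–3 mm, feeling.

{"api": "carry_out", "payload": {"travel": [[0.0025,0,0],[0.005,0,0],[0.0065,0,0],[0.0065,0,0]], "angular": [[0,0,0],[0,0,0],[0,0,0],[0,0,0]], "gripper": [-1,-1,-1,-1]}}

```text
time_s: 26.95
eef_pos: [0.4602, 0.0617, 0.0477]
orientation: [0.212, 1.561, -0.21]
contact_force: [-4.4, -0.9, 7.4]
opening: 0.0209
```

{"api": "carry_out", "payload": {"travel": [[-0.0008,0,0],[-0.0008,0,0],[-0.0008,0,0],[-0.0008,0,0],[-0.0008,0,0],[-0.0008,0,0],[-0.0008,0,0],[-0.0008,0,0]], "angular": [[0,0,0],[0,0,0],[0,0,0],[0,0,0],[0,0,0],[0,0,0],[0,0,0],[0,0,0]], "gripper": [-0.4,-0.3,-0.1,0.2,0.6,1,1,1], "squeeze": 30}}

```text
time_s: 27.75
eef_pos: [0.4602, 0.0616, 0.0475]
orientation: [0.212, 1.56, -0.211]
contact_force: [-0.7, -0.5, -0.8]
opening: 0.0854
```

Run:
```python
from h import *
s=st(); save("wrist","w22")
```

```text
27.75 [0.4602 0.0616 0.0475] [[0.0, 0.266, 0.964], [0.0, 0.964, -0.266], [-1.0, 0.0, -0.0]] F [-0.65 -0.52 -0.84] op 0.0854 q [-0.78  0.26  0.66  2.04 -0.21  0.9   1.29]
```

View pics/w22.png

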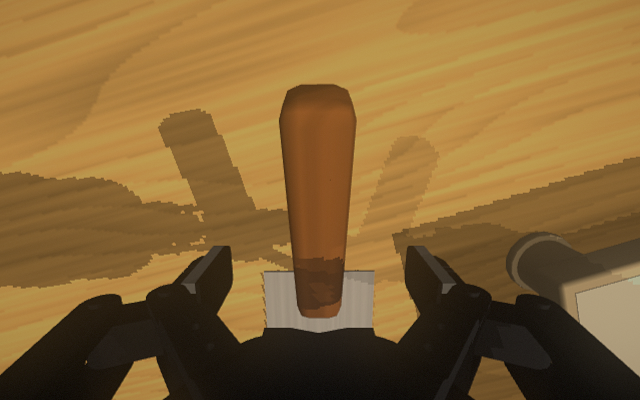

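Released; the handle (285–355, 90–315) is clear of both fingers. I'll go straight up.

{"api": "carry_out", "payload": {"travel": [[-0.03,0,0],[-0.1,0,0],[-0.2,0,0],[-0.3,0,0],[-0.38,0,0],[-0.4,0,0],[-0.4,0,0],[-0.4,0,0],[-0.4,0,0]], "angular": [[0,0,0],[0,0,0],[0,0,0],[0,0,0],[0,0,0],[0,0,0],[0,0,0],[0,0,0],[0,0,0]], "gripper": [1,1,1,1,1,1,1,1,1]}}

```text
time_s: 28.7
eef_pos: [0.4593, 0.0614, 0.2062]
orientation: [0.211, 1.563, -0.212]
contact_force: [-0.5, -1.2, -0.8]
opening: 0.0854
```

Run:
```python
from h import *
s=st(); save("scene","s23"); save("side","d23")
```

```text
28.7 [0.4593 0.0614 0.2062] [[-0.002, 0.266, 0.964], [-0.001, 0.964, -0.266], [-1.0, -0.001, -0.002]] F [-0.52 -1.24 -0.84] op 0.0854 q [-0.87  0.04  0.69  1.85 -0.03  1.26  1.13]
```

View pics/s23.png

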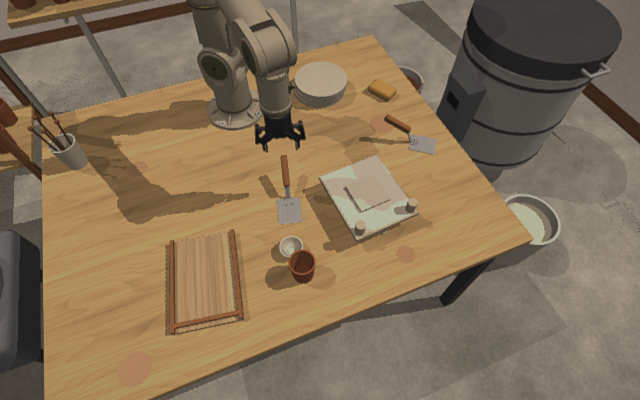

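View pics/d23.png

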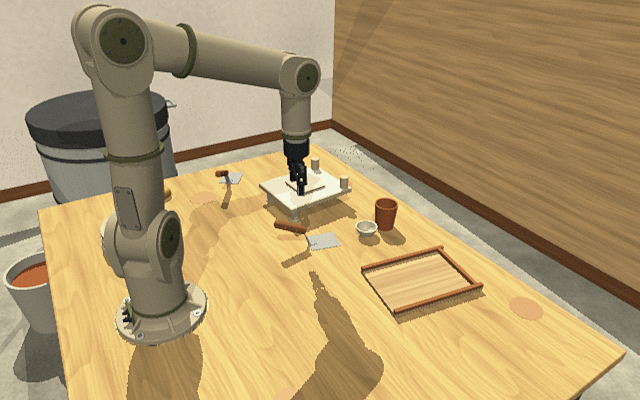

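The scene view shows the tile flat mid-shelf at (368,192), the spatula flat on the bench at (287,190), the tray empty at (205,280), the bowl and cup unmoved at (290,246) and (302,265), and the gripper clear of everything. I'll hand the job in.

```bash
python3 -c "
from bench import arm
print(arm.close_job())"
```

```text
the job is handed in; nothing more can be done
None
```

The job is done and handed in at about 29 s of the 72 s allowed. I took the spatula nearest the base and pushed its blade along the tray floor until the tile met the back lath and sat on the blade. I carried the tile level to the shelf and felt for the slab. Then I eased the tile off at about a 20° slope, set the spatula flat on the bench where it had stood, and let go.

**Checks:**
- **Tile position:** just after it came off the blade, the two fixed cameras put it within about 1 mm of the shelf's middle and about 0.003 rad off square, glaze up and flat. I did not remeasure it later, but the last scene picture still shows it there.
- **Tray, bowl and cup:** the last pictures show the tray empty and the bowl and cup unmoved.
- **Forces and contact:** the highest force I read was about 9 N. In the pictures the gripper never touched the tile, and it ended clear of everything.

**Disagreements:**
- **First contact on the shelf:** the tile overhung the blade by about 23 mm, so its lower front edge probably met the shelf before the blade's front edge did.
- **Camera readings:** the two views differed by a few millimetres in places, giving the shelf height as 67 to 69 mm and the lath position as 142 to 160 mm. I settled both by contact.

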